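# Load the vacuum closer with caviar tins

## Task

Lift the clear bell off the vacuum closer and stand it on the mat, then drop every closed brass tin lying on the bench upright into a pocket of its own size, one tin to a pocket, until each sits on the pocket floor. Then put the bell back over the loaded plate so that it stands level on the base, and press the start button fully down once it is closed. Leave the big stock tin, the jar and the spoon where they are.

Things in the scene. Friction and masses are not known exactly. Their poses are not given: they have to be found in the camera images.
- machine: Fixed base of the vacuum closer; place and yaw vary. Origin on the bench under the middle of its pocket plate; z up, x from the button to the far side. Grey slab 12 mm high, from x = -140 to +95 mm and y = -118 to +118 mm. On it a white pocket plate 140 (x) by 196 (y) mm, 20 mm high (top 32 mm above the bench).
- bell_place (a point): Where the bell's lower rim is centred when closed: middle of the slab's upper face, 12 mm above the machine's origin, same axes. The plate over it has six round pockets 13 mm deep: three big ones in a row at x = -36 mm and three small ones at x = +38 mm, 62 mm apart in y.
- pocket_big0 (a point): Big pocket: centre of its mouth, level with the plate's top. 54.5 mm across, chamfered mouth, flat floor 13 mm below this point; takes one big tin, which then stands 17 mm proud and has its centre 2 mm above this point. It is empty at the start.
- pocket_big1 (a point): Big pocket: centre of its mouth, level with the plate's top. 54.5 mm across, chamfered mouth, flat floor 13 mm below this point; takes one big tin, which then stands 17 mm proud and has its centre 2 mm above this point. It is empty at the start.
- pocket_big2 (a point): Big pocket: centre of its mouth, level with the plate's top. 54.5 mm across, chamfered mouth, flat floor 13 mm below this point; takes one big tin, which then stands 17 mm proud and has its centre 2 mm above this point. It is empty at the start.
- pocket_small0 (a point): Small pocket: centre of its mouth, level with the plate's top. 40.5 mm across, chamfered mouth, flat floor 13 mm below this point; takes one small tin, which then stands 17 mm proud and has its centre 2 mm above this point. It is empty at the start.
- pocket_small1 (a point): Small pocket: centre of its mouth, level with the plate's top. 40.5 mm across, chamfered mouth, flat floor 13 mm below this point; takes one small tin, which then stands 17 mm proud and has its centre 2 mm above this point. It is empty at the start.
- pocket_small2 (a point): Small pocket: centre of its mouth, level with the plate's top. 40.5 mm across, chamfered mouth, flat floor 13 mm below this point; takes one small tin, which then stands 17 mm proud and has its centre 2 mm above this point. It is empty at the start.
- bell: Loose clear bell (0.3 to 0.5 kg): box-shaped hood open below, 164 (x) by 220 (y) by 50 mm high, 4 mm walls, dark rubber round its lower rim. Origin at the centre of its lower rim, z up. At the start it stands on the slab over the plate, turned like it, with 8 mm play on each side; it goes back the same way round or half a turn from it.
- bell_handle (a point): Middle of the bell's handle: a steel bar 12 mm thick, 102 mm long along the bell's y, 32 mm above the bell's top, carried by two posts at y = +-45 mm. Lies 82 mm above the lower rim, over the bell's centre; same axes as the bell.
- mat_top (a point): Middle of the upper face of a blue silicone mat 220 (x) by 270 (y) by 3 mm that is fixed to the bench, where the bell is put aside; z up.
- big0_mid (a point): Centre (15 mm above its underside) of a big closed brass tin, a plain round disc-shaped can 52 mm across and 30 mm high, 70 to 115 g; z along its axis. It stands on the bench at the start. Of the six tins (three big, three small) four to six are there; the rest are absent.
- big1_mid (a point): Centre (15 mm above its underside) of a big closed brass tin, a plain round disc-shaped can 52 mm across and 30 mm high, 70 to 115 g; z along its axis. It stands on the bench at the start. Of the six tins (three big, three small) four to six are there; the rest are absent.
- big2_mid (a point): Centre (15 mm above its underside) of a big closed brass tin, a plain round disc-shaped can 52 mm across and 30 mm high, 70 to 115 g; z along its axis. It stands on the bench at the start. Of the six tins (three big, three small) four to six are there; the rest are absent.
- small0_mid (a point): Centre (15 mm above its underside) of a small closed brass tin, a plain round disc-shaped can 38 mm across and 30 mm high, 40 to 65 g; z along its axis. It stands on the bench at the start. Of the six tins (three big, three small) four to six are there; the rest are absent.
- small1_mid (a point): Centre (15 mm above its underside) of a small closed brass tin, a plain round disc-shaped can 38 mm across and 30 mm high, 40 to 65 g; z along its axis. It stands on the bench at the start. Of the six tins (three big, three small) four to six are there; the rest are absent.
- small2_mid (a point): Centre (15 mm above its underside) of a small closed brass tin, a plain round disc-shaped can 38 mm across and 30 mm high, 40 to 65 g; z along its axis. It stands on the bench at the start. Of the six tins (three big, three small) four to six are there; the rest are absent.
- start (a joint): Start button of the closer: how far it is pressed, 0 to 0.006 m downwards; springs back; fully down takes about 5 N.
- start_top (a point): Centre of the top of the start button, a grey cap 22 mm across in a black housing on the near (-x) end of the slab, 118 mm from the plate's middle.
- stock_tin: Bystander: large blue tin with a red band, 115 mm across, 62 mm high; origin at its underside. Not to be moved.
- jar: Bystander: closed pale jar 56 mm across, 75 mm high; origin at its underside. Not to be moved.
- spoon: Bystander: white spoon 150 mm long lying on the bench; origin at its underside. Not to be moved.
Mind the look-alikes: they are no part of the job. Leave any pink or purple look-alike of the part that bears small1_mid alone.

How it is judged:
On the way, in this order (a step that is already met when the one before it is completed fails the run):
1. the bell stands on the mat, let go (z of bell_handle in the frame of mat_top below 0.0865 m and horizontal distance between bell_handle and mat_top below 0.06 m and angle between bell_handle's own z axis and vertical below 0.05 rad and contact force between the fingers and bell below 0.5 N), for 0.3 s.
2. every tin sits in a pocket of its size (((horizontal distance between big0_mid and pocket_big0 below 0.004 m and distance between big0_mid and pocket_big0 below 0.0055 m) or (horizontal distance between big0_mid and pocket_big1 below 0.004 m and distance between big0_mid and pocket_big1 below 0.0055 m) or (horizontal distance between big0_mid and pocket_big2 below 0.004 m and distance between big0_mid and pocket_big2 below 0.0055 m)) and angle between each of big0_mid, big1_mid, big2_mid, small0_mid, small1_mid, small2_mid's own z axis and vertical below 0.08 rad and ((horizontal distance between big1_mid and pocket_big0 below 0.004 m and distance between big1_mid and pocket_big0 below 0.0055 m) or (horizontal distance between big1_mid and pocket_big1 below 0.004 m and distance between big1_mid and pocket_big1 below 0.0055 m) or (horizontal distance between big1_mid and pocket_big2 below 0.004 m and distance between big1_mid and pocket_big2 below 0.0055 m)) and ((horizontal distance between big2_mid and pocket_big0 below 0.004 m and distance between big2_mid and pocket_big0 below 0.0055 m) or (horizontal distance between big2_mid and pocket_big1 below 0.004 m and distance between big2_mid and pocket_big1 below 0.0055 m) or (horizontal distance between big2_mid and pocket_big2 below 0.004 m and distance between big2_mid and pocket_big2 below 0.0055 m)) and ((horizontal distance between small0_mid and pocket_small0 below 0.004 m and distance between small0_mid and pocket_small0 below 0.0055 m) or (horizontal distance between small0_mid and pocket_small1 below 0.004 m and distance between small0_mid and pocket_small1 below 0.0055 m) or (horizontal distance between small0_mid and pocket_small2 below 0.004 m and distance between small0_mid and pocket_small2 below 0.0055 m)) and ((horizontal distance between small1_mid and pocket_small0 below 0.004 m and distance between small1_mid and pocket_small0 below 0.0055 m) or (horizontal distance between small1_mid and pocket_small1 below 0.004 m and distance between small1_mid and pocket_small1 below 0.0055 m) or (horizontal distance between small1_mid and pocket_small2 below 0.004 m and distance between small1_mid and pocket_small2 below 0.0055 m)) and ((horizontal distance between small2_mid and pocket_small0 below 0.004 m and distance between small2_mid and pocket_small0 below 0.0055 m) or (horizontal distance between small2_mid and pocket_small1 below 0.004 m and distance between small2_mid and pocket_small1 below 0.0055 m) or (horizontal distance between small2_mid and pocket_small2 below 0.004 m and distance between small2_mid and pocket_small2 below 0.0055 m))), for 0.3 s.
3. the bell is back over the loaded plate, level on the base (all of step 2 and z of bell_handle in the frame of bell_place below 0.0855 m and horizontal distance between bell_handle and bell_place below 0.013 m and angle between bell_handle's own z axis and vertical below 0.04 rad), for 0.3 s.
4. with the bell closed, the start button is pressed fully down (value of joint start above 0.0045 m and z of bell_handle in the frame of bell_place below 0.0855 m and horizontal distance between bell_handle and bell_place below 0.013 m and angle between bell_handle's own z axis and vertical below 0.04 rad), for 0.05 s.
At the end, for the whole second after the job is handed in: Each tin upright (4.5 deg) on the floor (within about 3 mm) of a pocket of its own size, within 4 mm of its axis; the bell level on the base, within 13 mm of the plate centre; start button pressed 4.5 mm or more with the bell closed, then let go (all of step 3 and value of joint start below 0.002 m); the robot touches nothing.
It fails at once if the stock tin, the jar or the spoon is moved more than 3 cm (distance of any of stock_tin, jar, spoon from where it was at the start of the episode above 0.03 m).
Of big0, big1, big2, small0, small1, small2 only 4 to 6 are there at a start; the rules pass over those that are not, and their reading is None.
At some moment in a run one of big0, big1, big2, small0, small1, small2 may be knocked a few centimetres aside while the robot is not near it.
Once in a run the grip may slacken for a moment while it holds something.
It also fails if it takes over 210 s, if anything falls off the work surface, if the arm or the gripper's body presses on something with over 40 N, if the wrist force passes 120 N, or if a joint passes its speed limit or range.

## Robot

A 6-joint arm with a two-finger parallel gripper is mounted at the origin on the work surface. World frame = base frame: x ahead of the robot, y to its left, z up, the work surface at z = 0. Lengths are in m, angles in rad, forces in N, time in s.
With the tool pointing down it reaches from about 0.2 to 0.875 m from the base axis. Payload 3.4 kg.
Tool frame: the origin (TCP) lies midway between the tips of the shut fingers; the grasp point (between the pads) lies arm.grip_point_offset behind it (arm.grip_point_offset is the distance from the TCP to the grasp point, in m); z points along the fingers, y is the line along which they close (so a half turn about z gives the same grasp; the last joint's range is limited). The gripper opens to 94 mm and grips with 3 to 60 N. Pads are 16 mm wide; open, the fingers measure 119 mm over their backs; the gripper's body (75 mm by 177 mm) begins 78 mm behind the grasp point.
Start: joints at [-1.264, 0.276, 1.505, -0, 1.361, -0.121], TCP at [0.239, -0.523, 0.205] pointing down, gripper open.
Joint ranges: [-2.89, 2.89], [-0.75, 2.08], [0.22, 2.7], [-1.18, 4.32], [0.11, 2.71], [-2.7, 2.7]. Speed limits (rad/s): [2.57, 2.57, 3.14, 3.14, 3.14, 3.14].

## Interface

Orientations are given as a unit quaternion [w, x, y, z].
In Python, from station import readout, eyes, job, arm gives the robot as it stands.
- The arm moves only by the tool apply_moves, never from a script. Its argument "plan" is a list of rows, each an object with "linear": the shift along the tool's x, y, z in mm, a list of three; "twist": the turn about the tool's z in degrees. In form: [{"linear": [tx, ty, tz], "twist": twist}, ...]. A call has 1 to 8 rows; each row is the pose to reach, as a shift and turn from the pose commanded when the call began, along the tool's axes at that moment; what a row does not reach only later rows make up. A row lasts 1/10 s, in which the tool goes at most 50 mm and 8.59 degrees, less where a joint would pass 70% of its speed; a pose out of reach is approached as far as the arm can. A call with a gripper value outside its range is refused whole. "jaw" is the closure, from -1 (fully open) to 1 (shut), set as the call begins (left out, the last holds). The fingers move at their own pace and stop on an object; "squeeze" is the grip in N (left out, the last holds). Time passes only in rows, so rows that repeat a pose let the fingers close. It gives the time, the measured TCP pose, the force, the opening and the grip force at its end, in the units of the state.
- readout.state(): the state, without advancing time (a new reading comes with each control period).
- eyes.read_camera(name): name is "scene" or "top" or "wrist"; returns a dict with "image" (384x512x3 uint8, red, green, blue), "z_map" (384x512 float32, m along the optical axis (not along the pixel's ray), 0 where there is no reading), "fx", "fy", "cx", "cy" (pixels), "world_to_cam" (4x4, takes a point from world to camera coordinates); the wrist camera has in their place "mount" (4x4, takes a point from camera to tool coordinates, whose origin is the TCP and whose axes are the flange's). Camera axes: x right, y up, looking along -z (the intrinsics and any distortion apply to the point x, -y, -z); pixel columns grow to the right and rows downward; lengths in m; the calibration is good to about 2 mm. A picture is of the moment at which its call begins: read the wrist's pose just before it.
- job.close_job(): hands the job in; it is judged then, once.
The state is a dict: "clock": time; "q": joint angles; "joint_vel": joint speeds; "joint_torque": joint torques, N m; "eef_pos": TCP position; "eef_rot": TCP orientation; "force": force on the tool from outside, world axes, zero at the start; "torque": the same for the moment, N m; "grip_width": opening from 0.0 (shut) to 1.0 (fully open); "gripper_force": force on a finger pad.
Only numpy, scipy, OpenCV 4.12 (cv2) and the standard library are available. Lean on these libraries where they do the work, as an engineer would, in place of code of your own. Each camera call takes 0.05 s, during which the arm holds its last target. There are 200 camera calls.

## Working session

There is one attempt and no reset: what is moved stays moved. The work goes in short steps, Python scripts to look and compute and a tool call to move; the robot and the scene stay as the last step left them, time stands still between calls to the robot, and variables do not carry over. Pictures are saved under pics/ and viewed, at most 14 in all, crops included, and the job is handed in when it is done.

Besides the shell and the picture viewer there is one more tool, called after "Call:" as name(argument=value, ...), one argument or row to a line, values as JSON. apply_moves: Moves the arm, as the interface text tells. Its arguments: {"type":"object","properties":{"plan":{"type":"array"},"jaw":{"type":"number"},"squeeze":{"type":"number"}},"required":["plan"]}

```bash
ls; mkdir -p pics; cat > h.py <<'E'
import numpy as np, cv2
from station import readout, eyes, job, arm
from scipy.spatial.transform import Rotation as R
def st(): return readout.state()
def pose(s):
    q=s['eef_rot']; T=np.eye(4); T[:3,:3]=R.from_quat([q[1],q[2],q[3],q[0]]).as_matrix(); T[:3,3]=s['eef_pos']; return T
def cam(name):
    s=st(); c=eyes.read_camera(name)
    c['c2w']=pose(s)@np.array(c['mount']) if name=='wrist' else np.linalg.inv(np.array(c['world_to_cam']))
    return c
def cloud(c):
    z=c['z_map']; v,u=np.mgrid[:z.shape[0],:z.shape[1]]
    P=np.stack([(u-c['cx'])/c['fx']*z,-(v-c['cy'])/c['fy']*z,-z],-1)
    return P@c['c2w'][:3,:3].T+c['c2w'][:3,3]
def ray(c,u,v,h):
    d=c['c2w'][:3,:3]@np.array([(u-c['cx'])/c['fx'],-(v-c['cy'])/c['fy'],-1]); o=c['c2w'][:3,3]
    return o+d*(h-o[2])/d[2]
def save(c,n): cv2.imwrite('pics/'+n,cv2.cvtColor(c['image'],cv2.COLOR_RGB2BGR))
E
python3 - <<'E'
from h import *
s=st(); print({k:np.round(v,3) for k,v in s.items()}, arm.grip_point_offset)
ims=[]
for n in ['scene','top']:
    c=cam(n); print(n,c.keys(),c['fx'],c['cx'],c['cy'],np.round(c['c2w'],3).tolist())
    np.savez(n+'.npz',image=c['image'],xyz=cloud(c)); save(c,n+'0.png')
E
```

```text
pics
{'clock': np.float64(0.0), 'q': array([-1.264,  0.277,  1.506, -0.   ,  1.361, -0.121]), 'joint_vel': array([-0.001, -0.001,  0.001, -0.   , -0.001,  0.001]), 'joint_torque': array([-0.0000e+00, -4.0459e+01, -2.3723e+01,  7.0000e-02,  3.5000e-02,
       -0.0000e+00]), 'eef_pos': array([ 0.238, -0.523,  0.205]), 'eef_rot': array([-0.001,  0.977,  0.212, -0.   ]), 'force': array([0.255, 0.199, 0.453]), 'torque': array([-0.006,  0.031,  0.037]), 'gripper_force': np.float64(0.0), 'grip_width': np.float64(1.004)} 0.0188
scene dict_keys(['image', 'z_map', 'fx', 'fy', 'cx', 'cy', 'world_to_cam', 'c2w']) 373.09068967489304 261.1456673477694 194.65082644874605 [[0.238, -0.6, 0.764, 1.468], [0.971, 0.147, -0.187, -0.287], [-0.0, 0.786, 0.618, 0.849], [0.0, 0.0, 0.0, 1.0]]
top dict_keys(['image', 'z_map', 'fx', 'fy', 'cx', 'cy', 'world_to_cam', 'c2w']) 350.6163131896165 258.6954415773052 191.29689873908933 [[-0.013, 0.992, -0.127, 0.443], [-1.0, -0.015, -0.02, -0.061], [-0.022, 0.126, 0.992, 1.037], [0.0, 0.0, 0.0, 1.0]]
```

View pics/top0.png

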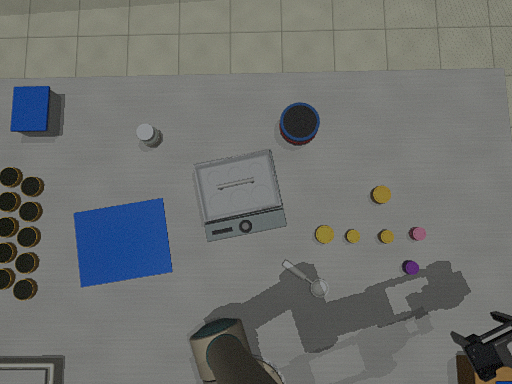

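View pics/scene0.png

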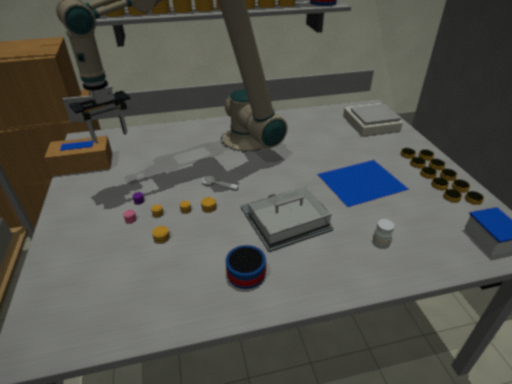

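The top view shows the machine with its bell (240,195), the mat (123,242), the stock tin (299,123), the jar (148,135) and the spoon (305,278). Candidate tins are brass discs at (324,234), (381,195), (352,236) and (386,236), plus a pink one at (417,233) and a purple one at (411,267). The four brass ones fit; pink and purple are the look-alikes. The dark cups with brass rims on the left aren't closed plain tins. I'll confirm in a crop.

```bash
python3 - <<'E'
from h import *
d=np.load('top.npz'); im=d['image']; X=d['xyz']
a=cv2.resize(im[175:285,300:440],None,fx=4,fy=4,interpolation=cv2.INTER_CUBIC)
b=cv2.resize(im[160:300,0:60],None,fx=3.14,fy=3.14,interpolation=cv2.INTER_CUBIC)
h=min(len(a),len(b))
cv2.imwrite('pics/crop1.png',cv2.cvtColor(np.hstack([a[:h],b[:h]]),cv2.COLOR_RGB2BGR))
s=np.load('scene.npz')
for n,D in (('top',d),('scene',s)):
    I=D['image'];X=D['xyz']; hsv=cv2.cvtColor(I,cv2.COLOR_RGB2HSV)
    for nm,lo,hi in (('brass',(15,110,100),(32,255,255)),('blue',(105,150,80),(125,255,255))):
        k,l,stt,cc=cv2.connectedComponentsWithStats(cv2.inRange(hsv,lo,hi))
        for i in range(1,k):
            if stt[i,4]<40: continue
            P=X[l==i]; zt=np.percentile(P[:,2],90); T=P[P[:,2]>zt-.006]
            mm=(T[:,:2].min(0)+T[:,:2].max(0))/2
            if np.abs(mm).max()<.9: print(n,nm,np.round(cc[i]),stt[i,4],np.round(mm,3),'ext',np.round(np.ptp(T[:,:2],axis=0),3),'z',round(zt,3))
I=d['image'];X=d['xyz']
for u,v in [(240,183),(220,187),(195,165),(270,152),(285,226),(207,240),(245,226),(210,175),(100,240),(450,150)]: print((u,v),np.round(X[v,u],3))
E
```

```text
top brass [382. 194.] 245 [ 0.558 -0.393] ext [0.047 0.049] z 0.033
top brass [325. 234.] 256 [ 0.448 -0.156] ext [0.048 0.189] z 0.033
top brass [353. 236.] 136 [ 0.44  -0.307] ext [0.034 0.035] z 0.033
top brass [387. 236.] 135 [ 0.439 -0.24 ] ext [0.034 0.358] z 0.033
top brass [497. 376.] 304 [ 0.256 -0.367] ext [0.374 0.611] z 0.092
top blue [ 30. 108.] 1555 [0.665 0.305] ext [0.443 0.732] z 0.078
top blue [300. 122.] 243 [ 0.633 -0.139] ext [0.38  0.156] z 0.065
top blue [122. 242.] 6752 [0.432 0.226] ext [0.253 0.574] z 0.006
scene brass [30. 47.] 942 [ 0.264 -0.724] ext [2.409 0.874] z 0.252
scene brass [ 75. 147.] 513 [ 0.73  -0.543] ext [1.476 0.513] z 0.093
scene brass [184. 204.] 59 [ 0.443 -0.307] ext [0.035 0.032] z 0.033
scene brass [156. 208.] 61 [ 0.441 -0.403] ext [0.04  0.033] z 0.032
scene brass [ 11. 264.] 240 [ 0.595 -0.754] ext [1.747 0.934] z -0.582
scene blue [ 76. 145.] 161 [ 0.748 -0.517] ext [1.441 0.461] z 0.096
scene blue [361. 182.] 2278 [0.89  0.109] ext [1.157 0.792] z 0.007
scene blue [247. 265.] 122 [ 0.777 -0.162] ext [0.096 0.106] z 0.065
(240, 183) [0.586 0.008 0.098]
(220, 187) [0.576 0.062 0.1  ]
(195, 165) [0.646 0.139 0.06 ]
(270, 152) [ 0.443 -0.061  1.037]
(285, 226) [ 0.471 -0.116  0.001]
(207, 240) [0.433 0.111 0.012]
(245, 226) [ 0.472 -0.001  0.039]
(210, 175) [0.616 0.095 0.063]
(100, 240) [0.437 0.429 0.004]
(450, 150) [ 0.691 -0.614  0.   ]
```

View pics/crop1.png

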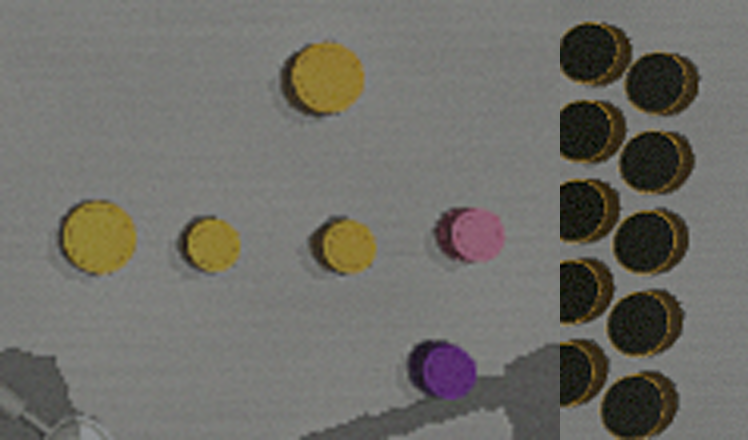

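The crop shows four plain brass tins, two big and two small. The pink and purple discs are look-alikes, and the cups on the left are dark-topped. Next I'll measure the bell, the machine yaw and the mat.

```bash
cat >> h.py <<'E'
def handle(c,box=(.4,.8,-.15,.2),lo=.085,hi=.115):
    X=cloud(c); m=(X[...,2]>lo)&(X[...,2]<hi)&(X[...,0]>box[0])&(X[...,0]<box[1])&(X[...,1]>box[2])&(X[...,1]<box[3])
    P=X[m]; 
    if len(P)<10: return None
    (cx,cy),(w,h),a=r=cv2.minAreaRect((P[:,:2]*1000).astype(np.float32)); q,_=np.linalg.svd(np.cov(P[:,:2].T))[:2]
    return dict(n=len(P),rect=[round(float(x),1) for x in (cx,cy,w,h,a)],yaw=round(float(np.degrees(np.arctan2(q[1,0],q[0,0]))),2),z=round(float(np.median(P[:,2])),4))
E
python3 - <<'E'
from h import *
c=cam('top'); print(handle(c)); s=cam('scene'); print(handle(s))
for n,C in (('top',c),('scene',s)):
    hsv=cv2.cvtColor(C['image'],cv2.COLOR_RGB2HSV); m=cv2.inRange(hsv,(105,150,80),(125,255,255))
    k,l,stt,cc=cv2.connectedComponentsWithStats(m); i=1+np.argmax(stt[1:,4]); 
    pts=cv2.boxPoints(cv2.minAreaRect(np.argwhere(l==i)[:,::-1].astype(np.float32)))
    hull=cv2.approxPolyDP(cv2.convexHull(np.argwhere(l==i)[:,::-1].astype(np.int32)),5,True)[:,0]
    W=np.array([ray(C,u,v,.003)[:2] for u,v in hull]); print(n,'mat',np.round(W,3).tolist(),W.mean(0))
for p in [(381.5,194.5),(324.5,234.5),(352.5,236),(386.5,236.5)]: print(np.round(ray(c,*p,.03),4))
T=pose(st());print(np.round(T,3))
a=c['image'][135:255,180:300]; cv2.imwrite('pics/mach.png',cv2.cvtColor(cv2.resize(a,None,fx=5,fy=5,interpolation=cv2.INTER_CUBIC),cv2.COLOR_RGB2BGR))
E
```

```text
{'n': 162, 'rect': [587.1, 21.5, 12.1, 100.9, 11.3], 'yaw': 101.42, 'z': 0.099}
{'n': 118, 'rect': [589.4, 21.3, 12.9, 103.1, 12.4], 'yaw': 101.69, 'z': 0.0983}
top mat [[0.345, 0.217], [0.306, 0.479], [0.518, 0.511], [0.559, 0.248]] [0.43207779 0.36395049]
scene mat [[0.519, 0.504], [0.553, 0.251], [0.349, 0.222], [0.315, 0.477]] [0.43385757 0.36344255]
[ 0.5568 -0.3934  0.03  ]
[ 0.445  -0.2264  0.03  ]
[ 0.4397 -0.3052  0.03  ]
[ 0.4371 -0.4007  0.03  ]
[[ 0.91   0.415 -0.     0.238]
 [ 0.415 -0.91   0.001 -0.523]
 [ 0.    -0.001 -1.     0.205]
 [ 0.     0.     0.     1.   ]]
```

View pics/mach.png

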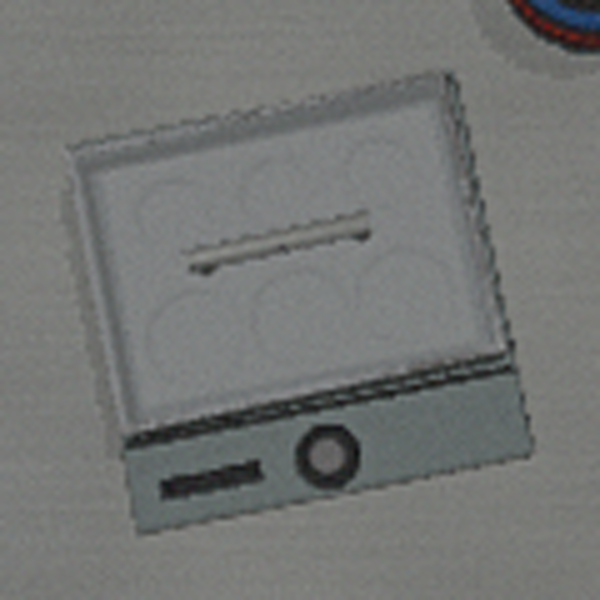

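```bash
cat >> h.py <<'E'
def go(x,y,z,psi,s=None):
    "shift/twist in tool axes from the present pose to TCP (x,y,z), tool x at yaw psi"
    T=pose(s or st()); p=np.degrees(np.arctan2(T[1,0],T[0,0]))
    d=T[:3,:3].T@(np.array([x,y,z])-T[:3,3])*1000
    print('go lin',np.round(d,1).tolist(),'twist',round((p-psi+180)%360-180,1),'tilt',round(float(np.degrees(np.arccos(-T[2,2]))),2),'at',np.round(T[:3,3],4),round(p,1))
E
python3 -c "
from h import *
go(.588,.0214,.17,101.5)"
```

```text
go lin [543.8, -350.2, 35.4] twist -77.0 tilt 0.06 at [ 0.2385 -0.5229  0.2049] 24.5
```

Call:
apply_moves(
  plan=[
    {"linear": [42, -27, 0], "twist": -6},
    {"linear": [84, -54, 0], "twist": -12},
    {"linear": [126, -81, 0], "twist": -18},
    {"linear": [168, -108, 0], "twist": -24},
    {"linear": [210, -135, 0], "twist": -30},
    {"linear": [252, -162, 0], "twist": -36},
    {"linear": [294, -189, 0], "twist": -42},
    {"linear": [336, -216, 0], "twist": -48},
  ],
  jaw=-1,
)

```text
clock: 1.0
eef_pos: [0.4554, -0.1854, 0.2056]
eef_rot: [0.0, 0.805, 0.593, 0.0]
force: [0.0, -1.2, -0.5]
grip_width: 1.001
gripper_force: 0.0
```

```bash
python3 -c "
from h import *
go(.588,.0214,.17,101.5)"
```

```text
go lin [236.9, 65.3, 35.5] twist -28.8 tilt 0.03 at [ 0.4554 -0.1854  0.2056] 72.7
```

Call:
apply_moves(
  plan=[
    {"linear": [40, 11, 5], "twist": -5},
    {"linear": [80, 22, 10], "twist": -10},
    {"linear": [120, 33, 15], "twist": -15},
    {"linear": [160, 44, 20], "twist": -20},
    {"linear": [200, 55, 25], "twist": -25},
    {"linear": [237, 65, 30], "twist": -28.8},
    {"linear": [237, 65, 35], "twist": -28.8},
    {"linear": [237, 65, 35], "twist": -28.8},
  ],
)

```text
clock: 1.8
eef_pos: [0.5872, 0.0198, 0.1692]
eef_rot: [-0.001, 0.633, 0.774, -0.001]
force: [-0.0, -0.2, 0.3]
grip_width: 1.005
gripper_force: 0.0
```

```bash
python3 -c "
from h import *
go(.588,.0214,.075,101.5)
c=cam('wrist'); print(handle(c)); X=cloud(c); print(np.round(np.array(c['mount']),3).tolist(),c['fx']); 
P=X.reshape(-1,3); P=P[(c['z_map'].ravel()>0)&(P[:,2]>.09)&(P[:,2]<.12)&(abs(P[:,0]-.588)<.1)]; print(len(P), P.mean(0) if len(P) else '')
save(c,'w1.png')"
```

```text
go lin [1.4, 1.4, 94.2] twist -0.1 tilt 0.17 at [0.5872 0.0198 0.1692] 101.4
{'n': 1608, 'rect': [586.3, 20.7, 11.4, 101.7, 11.7], 'yaw': 101.6, 'z': 0.0978}
[[-0.001, 0.967, 0.254, 0.073], [1.0, 0.001, 0.001, -0.001], [0.001, 0.254, -0.967, -0.178], [0.0, 0.0, 0.0, 1.0]] 308.4262086006892
1602 [0.58604254 0.02316905 0.09756311]
```

View pics/w1.png

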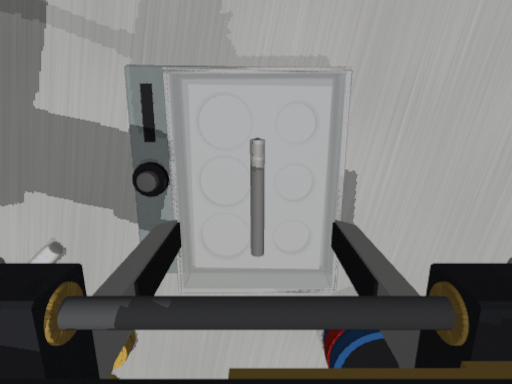

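The wrist view shows the handle at (257,197), centred between the fingers, with the button at (150,180). I'll descend and grip.

Call:
apply_moves(
  plan=[
    {"linear": [1, 0, 30], "twist": 0},
    {"linear": [1, 0, 60], "twist": 0},
    {"linear": [1, 0, 85], "twist": 0},
    {"linear": [1, 0, 93], "twist": 0},
    {"linear": [1, 0, 93], "twist": 0},
    {"linear": [1, 0, 93], "twist": 0},
  ],
)

```text
clock: 2.45
eef_pos: [0.5885, 0.0194, 0.0788]
eef_rot: [0.001, 0.634, 0.773, 0.001]
force: [-0.1, -0.3, -0.2]
grip_width: 1.004
gripper_force: 0.0
```

Call:
apply_moves(
  plan=[
    {"linear": [0, 0, 0], "twist": 0},
    {"linear": [0, 0, 0], "twist": 0},
    {"linear": [0, 0, 0], "twist": 0},
    {"linear": [0, 0, 0], "twist": 0},
    {"linear": [0, 0, 0], "twist": 0},
    {"linear": [0, 0, 0], "twist": 0},
    {"linear": [0, 0, 0], "twist": 0},
    {"linear": [0, 0, 0], "twist": 0},
  ],
  jaw=1,
  squeeze=50,
)

```text
clock: 3.25
eef_pos: [0.5877, 0.0202, 0.0774]
eef_rot: [-0.0, 0.634, 0.773, -0.0]
force: [-0.0, 0.3, 0.3]
grip_width: 0.35
gripper_force: 0.0
```

Call:
apply_moves(
  plan=[
    {"linear": [0, 0, -8], "twist": 0},
    {"linear": [0, 0, -20], "twist": 0},
    {"linear": [0, 0, -35], "twist": 0},
    {"linear": [0, 0, -55], "twist": 0},
    {"linear": [0, 0, -75], "twist": 0},
    {"linear": [0, 0, -90], "twist": 0},
    {"linear": [0, 0, -90], "twist": 0},
    {"linear": [0, 0, -90], "twist": 0},
  ],
)

```text
clock: 4.05
eef_pos: [0.5878, 0.0202, 0.1681]
eef_rot: [0.001, 0.634, 0.773, 0.0]
force: [0.1, 0.0, -0.5]
grip_width: 0.003
gripper_force: 0.0
```

```bash
python3 -c "
from h import *
s=st();print(s['force'],s['grip_width'],s['gripper_force'],s['clock'])
go(.433,.3635,.165,98.5)"
```

```text
[ 0.08966933  0.01555049 -0.49473593] 0.0031613443772934807 0.0 4.05
go lin [367.0, -84.5, 2.8] twist 2.8 tilt 0.07 at [0.5878 0.0202 0.1681] 101.3
```

The fingers need more than 0.8 s to close, so the lift missed the handle. I'll open, go back down and wait longer.

Call:
apply_moves(
  plan=[
    {"linear": [0, 0, 0], "twist": 0},
    {"linear": [0, 0, 0], "twist": 0},
    {"linear": [0, 0, 0], "twist": 0},
    {"linear": [0, 0, 0], "twist": 0},
    {"linear": [0, 0, 0], "twist": 0},
    {"linear": [0, 0, 0], "twist": 0},
    {"linear": [0, 0, 0], "twist": 0},
    {"linear": [0, 0, 0], "twist": 0},
  ],
  jaw=-1,
)

```text
clock: 4.85
eef_pos: [0.5877, 0.0202, 0.1675]
eef_rot: [0.0, 0.634, 0.773, -0.0]
force: [0.8, -0.7, -0.8]
grip_width: 0.65
gripper_force: 0.0
```

```bash
python3 -c "
from h import *
c=cam('wrist'); print(handle(c)); s=st(); print(s['grip_width'])
go(.5865,.0208,.077,101.5)"
```

```text
{'n': 1608, 'rect': [586.3, 20.6, 11.3, 101.9, 11.5], 'yaw': 101.46, 'z': 0.0978}
0.6935649658473892
go lin [0.8, -1.1, 90.5] twist -0.2 tilt 0.01 at [0.5877 0.0202 0.1675] 101.3
```

Bell unmoved.

Call:
apply_moves(
  plan=[
    {"linear": [1, -1, 30], "twist": 0},
    {"linear": [1, -1, 60], "twist": 0},
    {"linear": [1, -1, 85], "twist": 0},
    {"linear": [1, -1, 91], "twist": 0},
    {"linear": [1, -1, 91], "twist": 0},
    {"linear": [1, -1, 91], "twist": 0},
  ],
)

```text
clock: 5.5
eef_pos: [0.5876, 0.0209, 0.0776]
eef_rot: [0.001, 0.634, 0.773, 0.001]
force: [0.0, 1.1, -0.3]
grip_width: 1.0
gripper_force: 0.0
```

Call:
apply_moves(
  plan=[
    {"linear": [0, 0, 0], "twist": 0},
    {"linear": [0, 0, 0], "twist": 0},
    {"linear": [0, 0, 0], "twist": 0},
    {"linear": [0, 0, 0], "twist": 0},
    {"linear": [0, 0, 0], "twist": 0},
    {"linear": [0, 0, 0], "twist": 0},
    {"linear": [0, 0, 0], "twist": 0},
    {"linear": [0, 0, 0], "twist": 0},
  ],
  jaw=1,
  squeeze=50,
)

```text
clock: 6.3
eef_pos: [0.5865, 0.021, 0.0764]
eef_rot: [-0.0, 0.634, 0.773, -0.0]
force: [0.2, -0.0, -0.1]
grip_width: 0.357
gripper_force: 0.0
```

Call:
apply_moves(
  plan=[
    {"linear": [0, 0, 0], "twist": 0},
    {"linear": [0, 0, 0], "twist": 0},
    {"linear": [0, 0, 0], "twist": 0},
    {"linear": [0, 0, 0], "twist": 0},
    {"linear": [0, 0, 0], "twist": 0},
  ],
)

```text
clock: 6.8
eef_pos: [0.5869, 0.021, 0.0765]
eef_rot: [0.0, 0.634, 0.773, 0.0]
force: [1.4, 1.4, -1.5]
grip_width: 0.112
gripper_force: 50.0
```

Call:
apply_moves(
  plan=[
    {"linear": [0, 0, -8], "twist": 0},
    {"linear": [0, 0, -20], "twist": 0},
    {"linear": [0, 0, -35], "twist": 0},
    {"linear": [0, 0, -50], "twist": 0},
    {"linear": [0, 0, -65], "twist": 0},
    {"linear": [0, 0, -80], "twist": 0},
    {"linear": [0, 0, -80], "twist": 0},
    {"linear": [0, 0, -80], "twist": 0},
  ],
)

```text
clock: 7.6
eef_pos: [0.5863, 0.021, 0.1567]
eef_rot: [0.0, 0.634, 0.773, -0.0]
force: [-0.8, -0.1, -4.0]
grip_width: 0.113
gripper_force: 50.0
```

```bash
python3 -c "
from h import *
s=st();print(s['force'],s['grip_width'],s['gripper_force'],s['clock'])
go(.433,.3635,.16,98.5)
c=cam('wrist'); print(handle(c,lo=.16,hi=.2))"
```

```text
[-0.83875632 -0.05672365 -3.98167104] 0.11300278771168304 49.997021555900574 7.6
go lin [365.9, -83.1, -3.4] twist 2.8 tilt 0.02 at [0.5863 0.021  0.1567] 101.3
{'n': 4300, 'rect': [583.3, 29.9, 33.7, 81.9, 27.3], 'yaw': 101.4, 'z': 0.1784}
```

Call:
apply_moves(
  plan=[
    {"linear": [25, -6, 0], "twist": 0},
    {"linear": [65, -15, 0], "twist": 0.5},
    {"linear": [105, -24, 0], "twist": 1},
    {"linear": [145, -33, 0], "twist": 1.5},
    {"linear": [185, -42, 0], "twist": 2},
    {"linear": [225, -51, 0], "twist": 2.5},
    {"linear": [265, -60, 0], "twist": 2.8},
    {"linear": [305, -69, 0], "twist": 2.8},
  ],
)

```text
clock: 8.45
eef_pos: [0.4574, 0.3075, 0.1554]
eef_rot: [-0.0, 0.653, 0.758, -0.001]
force: [0.7, -0.4, -3.5]
grip_width: 0.113
gripper_force: 50.0
```

Call:
apply_moves(
  plan=[
    {"linear": [30, -7, 0], "twist": 0},
    {"linear": [50, -11, 0], "twist": 0},
    {"linear": [60, -13, 0], "twist": 0},
    {"linear": [60, -13, 0], "twist": 0},
  ],
)

```text
clock: 8.85
eef_pos: [0.4365, 0.3645, 0.1556]
eef_rot: [-0.0, 0.652, 0.758, -0.001]
force: [0.2, -0.3, -4.4]
grip_width: 0.112
gripper_force: 50.0
```

```bash
python3 -c "
from h import *
s=st();print(s['force'],s['grip_width'],s['gripper_force'],s['clock'])
go(.433,.3635,.0675,98.5)"
```

```text
[ 0.19772036 -0.27928922 -4.44801378] 0.11228292839127042 49.99733805656433 8.85
go lin [-0.4, -3.5, 88.1] twist 0.1 tilt 0.09 at [0.4365 0.3645 0.1556] 98.6
```

Call:
apply_moves(
  plan=[
    {"linear": [0, -3, 30], "twist": 0},
    {"linear": [0, -3, 60], "twist": 0},
    {"linear": [0, -3, 78], "twist": 0},
    {"linear": [0, -3, 84], "twist": 0},
    {"linear": [0, -3, 87], "twist": 0},
    {"linear": [0, -3, 88], "twist": 0},
    {"linear": [0, -3, 88], "twist": 0},
  ],
)

```text
clock: 9.55
eef_pos: [0.4352, 0.3636, 0.0694]
eef_rot: [0.0, 0.653, 0.757, 0.001]
force: [-0.0, 1.1, -4.4]
grip_width: 0.116
gripper_force: 50.0
```

Call:
apply_moves(
  plan=[
    {"linear": [0, 0, 0], "twist": 0},
    {"linear": [0, 0, 0], "twist": 0},
    {"linear": [0, 0, 0], "twist": 0},
    {"linear": [0, 0, 0], "twist": 0},
    {"linear": [0, 0, 0], "twist": 0},
    {"linear": [0, 0, 0], "twist": 0},
    {"linear": [0, 0, 0], "twist": 0},
    {"linear": [0, 0, 0], "twist": 0},
  ],
  jaw=-1,
)

```text
clock: 10.35
eef_pos: [0.4343, 0.3635, 0.0684]
eef_rot: [0.0, 0.653, 0.758, -0.0]
force: [-0.6, 1.3, -0.4]
grip_width: 0.76
gripper_force: 0.0
```

Call:
apply_moves(
  plan=[
    {"linear": [0, 0, -30], "twist": 0},
    {"linear": [0, 0, -70], "twist": 0},
    {"linear": [0, 0, -110], "twist": 0},
    {"linear": [0, 0, -150], "twist": 0},
    {"linear": [0, 0, -150], "twist": 0},
  ],
)

```text
clock: 10.85
eef_pos: [0.4373, 0.3655, 0.2246]
eef_rot: [0.002, 0.653, 0.758, 0.006]
force: [-0.1, -0.2, 0.2]
grip_width: 1.0
gripper_force: 0.0
```

```bash
python3 - <<'E'
from h import *
s=st();print(s['force'],s['clock'])
c=cam('wrist'); print('bell',handle(c,(.3,.6,.2,.5),.075,.105))
c=cam('top'); save(c,'top1.png'); hsv=cv2.cvtColor(c['image'],cv2.COLOR_RGB2HSV)
k,l,stt,cc=cv2.connectedComponentsWithStats(cv2.inRange(hsv,(15,110,100),(32,255,255)))
for i in range(1,k):
    if stt[i,4]>60 and stt[i,0]>200: print(cc[i],stt[i,4],np.round(ray(c,*cc[i],.03),4))
a=c['image'][135:255,180:300]; cv2.imwrite('pics/mach2.png',cv2.cvtColor(cv2.resize(a,None,fx=5,fy=5,interpolation=cv2.INTER_CUBIC),cv2.COLOR_RGB2BGR))
go(.585,.02,.24,101.5)
E
```

```text
[-0.09680283 -0.1803918   0.23781192] 10.85
bell {'n': 1045, 'rect': [434.0, 363.0, 11.3, 102.0, 8.6], 'yaw': 98.38, 'z': 0.0888}
[381.55691057 193.89837398] 246 [ 0.5585 -0.3937  0.03  ]
[324.51750973 233.93774319] 257 [ 0.4465 -0.2265  0.03  ]
[353.04411765 235.88970588] 136 [ 0.44   -0.3068  0.03  ]
[386.91911765 236.23529412] 136 [ 0.4379 -0.4019  0.03  ]
[492.11072664 374.29930796] 578 [ 0.0679 -0.66    0.03  ]
go lin [-362.2, 97.9, -20.8] twist -3.0 tilt 0.12 at [0.4346 0.3637 0.2193] 98.5
```

Call:
apply_moves(
  plan=[
    {"linear": [-45, 12, 0], "twist": 0},
    {"linear": [-90, 24, 0], "twist": 0},
    {"linear": [-135, 36, 0], "twist": 0},
    {"linear": [-180, 48, 0], "twist": 0},
    {"linear": [-225, 61, 0], "twist": 0},
    {"linear": [-270, 73, 0], "twist": -1},
    {"linear": [-315, 85, 0], "twist": -2},
    {"linear": [-350, 95, 0], "twist": -3},
  ],
)

```text
clock: 11.75
eef_pos: [0.5796, 0.0288, 0.216]
eef_rot: [-0.001, 0.633, 0.774, -0.001]
force: [-0.3, 0.8, 0.2]
grip_width: 1.004
gripper_force: 0.0
```

Call:
apply_moves(
  plan=[
    {"linear": [0, 0, 0], "twist": 0},
    {"linear": [0, 0, 0], "twist": 0},
    {"linear": [0, 0, 0], "twist": 0},
  ],
)

```text
clock: 12.05
eef_pos: [0.5789, 0.0324, 0.2172]
eef_rot: [-0.001, 0.632, 0.775, -0.001]
force: [-0.1, -0.4, 0.7]
grip_width: 1.001
gripper_force: 0.0
```

```bash
python3 - <<'E'
from h import *
c=cam('wrist'); save(c,'w2.png'); np.savez('w2.npz',image=c['image'],xyz=cloud(c),c2w=c['c2w'],k=[c['fx'],c['fy'],c['cx'],c['cy']])
g=cv2.medianBlur(cv2.cvtColor(c['image'],cv2.COLOR_RGB2GRAY),3)
X=cloud(c); print('at',np.round(pose(st())[:3,3],4), {(u,v):np.round(X[v,u],3).tolist() for u,v in [(256,150),(150,180),(256,180)]})
E
```

```text
at [0.5791 0.0326 0.2176] {(256, 150): [0.572, 0.061, 0.032], (150, 180): [0.444, -0.009, 0.0], (256, 180): [0.579, 0.026, 0.031]}
```

View pics/w2.png

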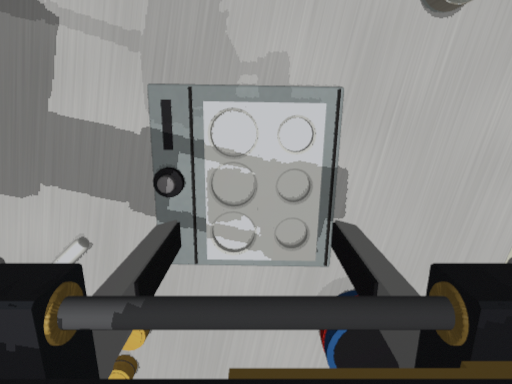

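The open machine is in view: plate corners at (204,101) to (325,261), big pockets at (234,133), (234,184) and (234,231), small ones at (296,134), (293,184) and (291,232), and the button at (168,183). I'll fit its pose.

```bash
python3 - <<'E'
from h import *
from scipy.optimize import least_squares
D=np.load('w2.npz'); X=D['xyz']; c=dict(c2w=D['c2w'],fx=D['k'][0],fy=D['k'][1],cx=D['k'][2],cy=D['k'][3])
z=X[...,2]; near=(abs(X[...,0]-.587)<.13)&(abs(X[...,1]-.02)<.14)
pl=near&(z>.0275)&(z<.037); 
k,l,s,cc=cv2.connectedComponentsWithStats(pl.astype(np.uint8)); i=1+np.argmax(s[1:,4]); P=X[l==i]
r=cv2.minAreaRect((P[:,:2]*1000).astype(np.float32)); print('plate',r,np.median(P[:,2]))
# pockets: holes in plate mask, outline taken at plate height
m=(l==i).astype(np.uint8); cs,h=cv2.findContours(m,cv2.RETR_CCOMP,cv2.CHAIN_APPROX_NONE)
cen=[]
for q,hh in zip(cs,h[0]):
    if hh[3]>=0 and cv2.contourArea(q)>300: 
        # rays at plate height
        W=np.array([ray(c,*p,.032)[:2]*1000 for p in q[:,0]]); (x,y),R_=cv2.minEnclosingCircle(W.astype(np.float32)); cen.append((W.mean(0),R_)); print('hole',W.mean(0).round(1),round(R_,1), np.median(X[cv2.drawContours(np.zeros_like(m),[cv2.convexHull(q)],-1,1,-1)>0][:,2]))
g=cv2.cvtColor(D['image'],cv2.COLOR_RGB2GRAY)
cir=cv2.HoughCircles(cv2.resize(g[80:275,150:345],None,fx=3,fy=3,interpolation=cv2.INTER_CUBIC),cv2.HOUGH_GRADIENT,1.0,60,param1=120,param2=22,minRadius=40,maxRadius=82)
for u,v,rr in (cir[0] if cir is not None else []):
    u0,v0=150+(u-1)/3,80+(v-1)/3; print('hough',round(u0,1),round(v0,1),round(rr/3,1),ray(c,u0,v0,.032).round(4))
E
```

```text
plate ((587.9514770507812, 20.317001342773438), (140.30853271484375, 196.44068908691406), 10.566381454467773) 0.030780583929322425
hole [635.8 -31.5] 21.3 0.018263303442713763
hole [563.6 -45.2] 28.2 0.01826938818737006
hole [624.3  28.7] 21.4 0.0181883892945941
hole [552.8  15.1] 28.5 0.01817827535598432
hole [613.6  88.7] 21.6 0.018013666510022674
hole [541.3  75.4] 28.7 0.01805064056079672
hough 233.8 132.5 24.1 [0.5426 0.076  0.032 ]
hough 168.5 181.5 15.2 [0.4758 0.003  0.032 ]
hough 233.5 183.2 22.8 [0.5531 0.0167 0.032 ]
hough 296.5 133.8 16.8 [0.6141 0.0889 0.032 ]
hough 232.2 231.5 20.2 [ 0.5628 -0.045   0.032 ]
hough 290.8 230.5 17.2 [ 0.6348 -0.0289  0.032 ]
hough 292.8 185.8 15.9 [0.6241 0.0278 0.032 ]
```

Plate centre ≈ (0.588, 0.021), yaw 10.5°, top ≈ 0.031–0.032, with pockets as described. First I'll fetch the near big tin, keeping the same tool yaw so camera errors cancel.

```bash
cat >> h.py <<'E'
def tins(c):
    hsv=cv2.cvtColor(c['image'],cv2.COLOR_RGB2HSV); X=cloud(c)
    k,l,s,cc=cv2.connectedComponentsWithStats(cv2.inRange(hsv,(14,100,90),(33,255,255)))
    for i in range(1,k):
        if s[i,4]<150: continue
        M=(l==i); P=X[M]; zt=np.percentile(P[:,2],80); 
        T=P[abs(P[:,2]-zt)<.005]
        if len(T)<80 or zt>.12: continue
        (x,y),r=cv2.minEnclosingCircle((T[:,:2]*1000).astype(np.float32)); print('tin px',cc[i].round(),'box',s[i,:4],'c',round(x,1),round(y,1),'r',round(r,1),'mean',(T.mean(0)*1000).round(1))
def pocket(kind,j,c=(.5878,.0213),a=10.5):
    a=np.radians(a); v=np.array([-.036 if kind=='b' else .038,.062*(j-1)]); return np.array(c)+[[np.cos(a),-np.sin(a)],[np.sin(a),np.cos(a)]]@v
E
python3 -c "
from h import *
go(.4465,-.2265,.16,100.5)"
```

```text
go lin [-227.3, -181.8, 57.8] twist 1.1 tilt 0.12 at [0.5791 0.0326 0.2176] 101.6
```

Call:
apply_moves(
  plan=[
    {"linear": [-35, -28, 8], "twist": 1},
    {"linear": [-70, -56, 16], "twist": 1},
    {"linear": [-105, -84, 24], "twist": 1},
    {"linear": [-140, -112, 32], "twist": 1},
    {"linear": [-175, -140, 40], "twist": 1},
    {"linear": [-210, -168, 50], "twist": 1},
    {"linear": [-227, -182, 58], "twist": 1},
    {"linear": [-227, -182, 58], "twist": 1},
  ],
)

```text
clock: 12.9
eef_pos: [0.4453, -0.2278, 0.1595]
eef_rot: [-0.001, 0.64, 0.768, -0.0]
force: [-0.6, 0.4, -0.3]
grip_width: 1.001
gripper_force: 0.0
```

```bash
python3 -c "
from h import *
c=cam('wrist'); tins(c); save(c,'w3.png'); go(.4465,-.2265,.16,100.5)"
```

```text
tin px [258. 184.] box [234 159  49  50] c 445.7 -227.2 r 25.8 mean [ 445.9 -226.5   29.3]
tin px [239. 253.] box [223 235  33  35] c 439.1 -307.6 r 19.1 mean [ 439.5 -306.6   29.4]
tin px [223. 334.] box [208 329  31  12] c 437.6 -406.1 r 17.6 mean [ 438.6 -410.8   29.5]
tin px [325. 341.] box [303 329  44  27] c 557.5 -395.2 r 25.8 mean [ 558.2 -398.4   29.5]
go lin [0.1, 0.1, 0.1] twist -0.1 tilt 0.08 at [ 0.4464 -0.2266  0.1601] 100.4
```

View pics/w3.png

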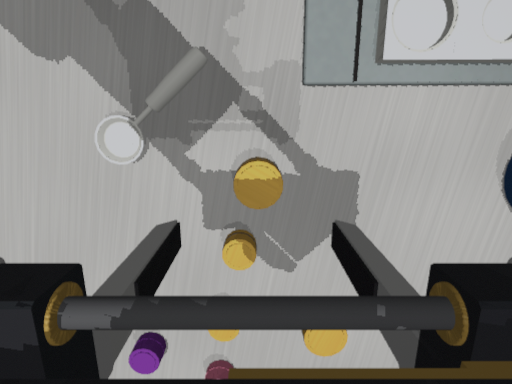

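The big tin is at (258,184), centred under the TCP. The small tin at (239,253) and the others are clear of the fingers. I'll descend, grip and lift.

Call:
apply_moves(
  plan=[
    {"linear": [0, -1, 40], "twist": 0},
    {"linear": [0, -1, 80], "twist": 0},
    {"linear": [0, -1, 115], "twist": 0},
    {"linear": [0, -1, 140], "twist": 0},
    {"linear": [0, -1, 149], "twist": 0},
    {"linear": [0, -1, 149], "twist": 0},
    {"linear": [0, -1, 149], "twist": 0},
  ],
)

```text
clock: 13.65
eef_pos: [0.4475, -0.2274, 0.0126]
eef_rot: [0.001, 0.639, 0.769, 0.0]
force: [0.1, 0.4, 1.3]
grip_width: 1.001
gripper_force: 0.0
```

Call:
apply_moves(
  plan=[
    {"linear": [0, 0, 0], "twist": 0},
    {"linear": [0, 0, 0], "twist": 0},
    {"linear": [0, 0, 0], "twist": 0},
    {"linear": [0, 0, 0], "twist": 0},
    {"linear": [0, 0, 0], "twist": 0},
    {"linear": [0, 0, 0], "twist": 0},
    {"linear": [0, 0, 0], "twist": 0},
    {"linear": [0, 0, 0], "twist": 0},
  ],
  jaw=1,
  squeeze=30,
)

```text
clock: 14.45
eef_pos: [0.4462, -0.2277, 0.0116]
eef_rot: [0.0, 0.639, 0.769, -0.0]
force: [-0.6, -0.2, 2.2]
grip_width: 0.546
gripper_force: 30.0
```

Call:
apply_moves(
  plan=[
    {"linear": [0, 0, 0], "twist": 0},
    {"linear": [0, 0, 0], "twist": 0},
    {"linear": [0, 0, -20], "twist": 0},
    {"linear": [0, 0, -50], "twist": 0},
    {"linear": [0, 0, -80], "twist": 0},
    {"linear": [0, 0, -110], "twist": 0},
    {"linear": [0, 0, -110], "twist": 0},
  ],
)

```text
clock: 15.15
eef_pos: [0.4483, -0.2291, 0.1249]
eef_rot: [0.004, 0.639, 0.769, 0.0]
force: [-0.2, -0.5, -0.5]
grip_width: 0.548
gripper_force: 30.0
```

```bash
python3 -c "
from h import *
s=st();print(s['force'],s['grip_width'],s['gripper_force'],s['clock'])
c=cam('wrist'); tins(c); 
for k in 'bs': print(k,[pocket(k,j).round(4).tolist() for j in range(3)])
x,y=pocket('b',2); go(x,y,.11,100.5)"
```

```text
[-0.18933263 -0.45824778 -0.53641643] 0.5484015847935707 29.99979794025421 15.15
tin px [217. 345.] box [200 330  35  32] c 436.9 -402.6 r 19.2 mean [ 437.2 -400.5   29.2]
tin px [319. 351.] box [303 330  34  39] c 549.8 -391.6 r 21.7 mean [ 547.1 -391.5   29.3]
b [[0.5637, -0.0462], [0.5524, 0.0147], [0.5411, 0.0757]]
s [[0.6365, -0.0327], [0.6252, 0.0282], [0.6139, 0.0892]]
go lin [281.6, 148.0, 12.3] twist 0.0 tilt 0.21 at [ 0.447  -0.2282  0.1227] 100.5
```

Call:
apply_moves(
  plan=[
    {"linear": [34, 18, 0], "twist": 0},
    {"linear": [74, 39, 0], "twist": 0},
    {"linear": [114, 60, 0], "twist": 0},
    {"linear": [154, 81, 0], "twist": 0},
    {"linear": [194, 102, 0], "twist": 0},
    {"linear": [234, 123, 4], "twist": 0},
    {"linear": [266, 140, 8], "twist": 0},
    {"linear": [281, 148, 12], "twist": 0},
  ],
)

```text
clock: 16.0
eef_pos: [0.5394, 0.0789, 0.107]
eef_rot: [-0.002, 0.638, 0.77, -0.001]
force: [-0.0, 0.0, -1.6]
grip_width: 0.546
gripper_force: 30.0
```

Call:
apply_moves(
  plan=[
    {"linear": [0, 0, 0], "twist": 0},
    {"linear": [0, 0, 0], "twist": 0},
    {"linear": [0, 0, 0], "twist": 0},
  ],
)

```text
clock: 16.3
eef_pos: [0.5395, 0.0747, 0.1087]
eef_rot: [-0.001, 0.64, 0.769, -0.001]
force: [-0.3, -0.1, -0.8]
grip_width: 0.547
gripper_force: 30.0
```

```bash
cat >> h.py <<'E'
def inhand(c,s):
    hsv=cv2.cvtColor(c['image'],cv2.COLOR_RGB2HSV); X=cloud(c); T=pose(s)
    L=(X-T[:3,3])@T[:3,:3]
    m=(cv2.inRange(hsv,(14,100,60),(33,255,255))>0)&(abs(L[...,0])<.05)&(abs(L[...,1])<.05)&(abs(L[...,2])<.05)
    P=L[m]*1000; zt=np.percentile(P[:,2],15); Q=P[abs(P[:,2]-zt)<4]
    (x,y),r=cv2.minEnclosingCircle(Q[:,:2].astype(np.float32)); print('inhand tool xy',round(x,1),round(y,1),'r',round(r,1),'top z tool',round(zt,1),'n',len(Q))
def plate(c,cen=(.588,.021)):
    X=cloud(c); z=X[...,2]; m=((np.abs(X[...,0]-cen[0])<.13)&(abs(X[...,1]-cen[1])<.14)&(z>.0275)&(z<.037)).astype(np.uint8)
    k,l,s,cc=cv2.connectedComponentsWithStats(m); l=l==1+np.argmax(s[1:,4]); P=X[l]
    print('plate',cv2.minAreaRect((P[:,:2]*1000).astype(np.float32)),np.median(P[:,2]))
    cs,h=cv2.findContours(l.astype(np.uint8),cv2.RETR_CCOMP,cv2.CHAIN_APPROX_NONE)
    for q,hh in zip(cs,h[0]):
        if hh[3]>=0 and cv2.contourArea(q)>300:
            W=np.array([ray(c,*p,.031)[:2]*1000 for p in q[:,0]]); (x,y),r=cv2.minEnclosingCircle(W.astype(np.float32)); print(' hole',W.mean(0).round(1),'circ',round(x,1),round(y,1),round(r,1))
E
python3 -c "
from h import *
s=st();print(s['force'],s['grip_width'],s['clock'])
c=cam('wrist'); inhand(c,s); plate(c); save(c,'w4.png')
x,y=pocket('b',2); go(x,y,.11,100.5)"
```

```text
[-0.31067276 -0.14832071 -0.80792048] 0.5473079909003673 16.3
inhand tool xy 0.3 -0.6 r 26.2 top z tool -18.4 n 6051
plate ((579.0997924804688, 69.3420181274414), (140.62051391601562, 97.18944549560547), 10.587152481079102) 0.030786423512692895
 hole [613.2  89.3] circ 612.9 88.9 21.0
go lin [0.9, 1.6, -1.0] twist -0.1 tilt 0.07 at [0.5397 0.0745 0.109 ] 100.4
```

View pics/w4.png

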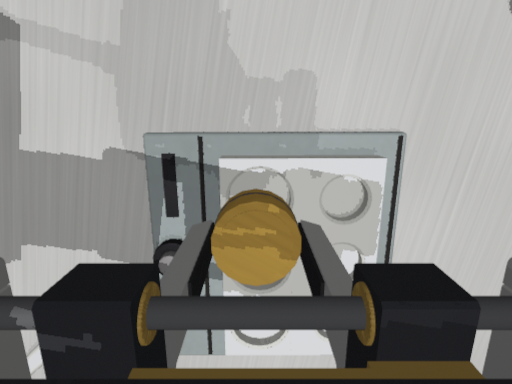

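The in-hand tin is seen at (255,236), with pocket big2 beneath it at about (260,190) and small2 at (344,198). I'll approach just above the mouth and correct there.

Call:
apply_moves(
  plan=[
    {"linear": [1, 2, 20], "twist": 0},
    {"linear": [1, 2, 40], "twist": 0},
    {"linear": [1, 2, 56], "twist": 0},
    {"linear": [1, 2, 60], "twist": 0},
    {"linear": [1, 2, 60], "twist": 0},
    {"linear": [1, 2, 60], "twist": 0},
    {"linear": [1, 2, 60], "twist": 0},
  ],
)

```text
clock: 17.05
eef_pos: [0.543, 0.0769, 0.0505]
eef_rot: [0.001, 0.64, 0.769, 0.001]
force: [0.6, -0.2, -0.5]
grip_width: 0.549
gripper_force: 3.0
```

```bash
sed -i 's/c=(.5878,.0213),a=10.5/c=(.5885,.0207),a=10.5/' h.py; python3 -c "
from h import *
s=st();print(s['force'],s['grip_width'],s['clock'])
x,y=pocket('b',2); go(x,y,.034,100.5)"
```

```text
[ 0.55592564 -0.21810509 -0.54157921] 0.5486261300107224 17.05
go lin [-1.5, -1.5, 16.5] twist -0.0 tilt 0.12 at [0.543  0.0769 0.0505] 100.5
```

The grip has slackened. I'll wait for it to recover and look again.

Call:
apply_moves(
  plan=[
    {"linear": [0, 0, 0], "twist": 0},
    {"linear": [0, 0, 0], "twist": 0},
    {"linear": [0, 0, 0], "twist": 0},
    {"linear": [0, 0, 0], "twist": 0},
  ],
  jaw=1,
  squeeze=30,
)

```text
clock: 17.45
eef_pos: [0.5422, 0.0771, 0.0496]
eef_rot: [0.0, 0.639, 0.769, 0.0]
force: [0.0, 0.2, -0.9]
grip_width: 0.55
gripper_force: 30.0
```

```bash
python3 -c "
from h import *
s=st();print(s['force'],s['grip_width'],s['gripper_force'],s['clock'])
c=cam('wrist'); inhand(c,s)
x,y=pocket('b',2); go(x,y,.034,100.5)"
```

```text
[ 0.03216249  0.15839696 -0.86680179] 0.5501421678940493 29.999735355377197 17.45
inhand tool xy 0.2 -1.0 r 26.3 top z tool -18.3 n 6047
go lin [-2.0, -0.7, 15.5] twist 0.0 tilt 0.01 at [0.5421 0.0772 0.0495] 100.5
```

Grip is back and the tin has not slipped. I'll insert slowly.

Call:
apply_moves(
  plan=[
    {"linear": [-2, -0.5, 0], "twist": 0},
    {"linear": [-2, -0.5, 3], "twist": 0},
    {"linear": [-2, -0.5, 6], "twist": 0},
    {"linear": [-2, -0.5, 9], "twist": 0},
    {"linear": [-2, -0.5, 12], "twist": 0},
    {"linear": [-2, -0.5, 14], "twist": 0},
    {"linear": [-2, -0.5, 15], "twist": 0},
    {"linear": [-2, -0.5, 15], "twist": 0},
  ],
)

```text
clock: 18.3
eef_pos: [0.5419, 0.0751, 0.0343]
eef_rot: [-0.0, 0.639, 0.769, -0.0]
force: [0.3, 1.1, -0.5]
grip_width: 0.545
gripper_force: 30.0
```

```bash
python3 -c "
from h import *
s=st();print(s['force'],s['torque'],s['grip_width'],s['gripper_force'],s['clock'])
c=cam('wrist'); inhand(c,s)
x,y=pocket('b',2); go(x,y,.034,100.5)"
```

```text
[ 0.29559586  1.05532507 -0.47758649] [-0.06446714 -0.1146044   0.02517805] 0.5447198971669687 29.999696016311646 18.3
inhand tool xy 0.1 -0.9 r 26.3 top z tool -18.3 n 6047
go lin [0.1, -0.1, 0.4] twist 0.0 tilt 0.01 at [0.542  0.075  0.0344] 100.5
```

It's inside with no side load. I'll open partly and lift.

Call:
apply_moves(
  plan=[
    {"linear": [0, 0, 0], "twist": 0},
    {"linear": [0, 0, 0], "twist": 0},
    {"linear": [0, 0, 0], "twist": 0},
    {"linear": [0, 0, 0], "twist": 0},
  ],
  jaw=-0.3,
)

```text
clock: 18.75
eef_pos: [0.5421, 0.075, 0.0346]
eef_rot: [0.0, 0.639, 0.769, 0.0]
force: [0.1, -0.1, 0.2]
grip_width: 0.648
gripper_force: 0.0
```

Call:
apply_moves(
  plan=[
    {"linear": [0, 0, -15], "twist": 0},
    {"linear": [0, 0, -40], "twist": 0},
    {"linear": [0, 0, -80], "twist": 0},
    {"linear": [0, 0, -120], "twist": 0},
    {"linear": [0, 0, -150], "twist": 0},
    {"linear": [0, 0, -150], "twist": 0},
  ],
)

```text
clock: 19.35
eef_pos: [0.5451, 0.0751, 0.1893]
eef_rot: [0.004, 0.639, 0.769, 0.003]
force: [0.1, 0.4, -0.2]
grip_width: 0.652
gripper_force: 0.0
```

```bash
python3 -c "
from h import *
s=st();print(s['force'],s['clock'],s['grip_width'])
c=cam('wrist'); tins(c); print(pocket('b',2)); c=cam('top'); tins(c)
go(.5577,-.393,.16,100.5);go(.4391,-.3072,.16,100.5)"
```

```text
[ 0.12006253  0.35718059 -0.20914734] 19.35 0.6518507601189225
tin px [252. 181.] box [228 156  48  49] c 541.0 75.3 r 25.8 mean [540.9  76.   48.3]
[0.54180422 0.07510133]
tin px [382. 194.] box [373 186  18  17] c 557.7 -393.4 r 25.6 mean [ 558.  -393.3   30.6]
tin px [492. 374.] box [474 367  38  17] c 88.4 -626.7 r 50.0 mean [  90.3 -624.1   90. ]
go lin [-463.1, -69.9, 24.8] twist 0.0 tilt 0.06 at [0.5419 0.0751 0.1847] 100.5
go lin [-357.1, -170.9, 24.6] twist 0.0 tilt 0.06 at [0.5419 0.0751 0.1847] 100.5
```

It's seated: the top reads 48.3 mm against 49 nominal. Next is the near small tin.

Call:
apply_moves(
  plan=[
    {"linear": [-43, -20, 0], "twist": 0},
    {"linear": [-86, -41, 0], "twist": 0},
    {"linear": [-130, -62, 0], "twist": 0},
    {"linear": [-174, -83, 0], "twist": 0},
    {"linear": [-218, -104, 5], "twist": 0},
    {"linear": [-262, -125, 10], "twist": 0},
    {"linear": [-306, -146, 15], "twist": 0},
    {"linear": [-350, -167, 20], "twist": 0},
  ],
  jaw=-0.5,
)

```text
clock: 20.25
eef_pos: [0.4396, -0.3004, 0.1621]
eef_rot: [-0.002, 0.639, 0.769, 0.0]
force: [0.0, -0.3, -0.7]
grip_width: 0.751
gripper_force: 0.0
```

Call:
apply_moves(
  plan=[
    {"linear": [-7, -4, 4], "twist": 0},
    {"linear": [-7, -4, 4], "twist": 0},
    {"linear": [-7, -4, 4], "twist": 0},
  ],
)

```text
clock: 20.55
eef_pos: [0.4384, -0.3055, 0.1592]
eef_rot: [-0.002, 0.639, 0.769, 0.001]
force: [1.0, 0.3, -0.1]
grip_width: 0.752
gripper_force: 0.0
```

```bash
python3 -c "
from h import *
c=cam('wrist'); tins(c); go(.4391,-.3072,.011,100.5)"
```

```text
tin px [258. 187.] box [240 169  36  37] c 439.3 -307.4 r 18.8 mean [ 439.4 -306.9   29.2]
tin px [240. 267.] box [224 249  33  36] c 437.0 -402.4 r 18.9 mean [ 437.1 -401.5   29.3]
go lin [-2.2, -0.0, 148.7] twist 0.1 tilt 0.13 at [ 0.4389 -0.3053  0.1597] 100.6
```

Call:
apply_moves(
  plan=[
    {"linear": [-2, 0, 40], "twist": 0},
    {"linear": [-2, 0, 80], "twist": 0},
    {"linear": [-2, 0, 115], "twist": 0},
    {"linear": [-2, 0, 140], "twist": 0},
    {"linear": [-2, 0, 148], "twist": 0},
    {"linear": [-2, 0, 148], "twist": 0},
    {"linear": [-2, 0, 148], "twist": 0},
  ],
)

```text
clock: 21.3
eef_pos: [0.4405, -0.3091, 0.0137]
eef_rot: [0.001, 0.639, 0.769, -0.0]
force: [0.2, 0.1, 0.2]
grip_width: 0.752
gripper_force: 0.0
```

Call:
apply_moves(
  plan=[
    {"linear": [0, 0, 0], "twist": 0},
    {"linear": [0, 0, 0], "twist": 0},
    {"linear": [0, 0, 0], "twist": 0},
    {"linear": [0, 0, 0], "twist": 0},
    {"linear": [0, 0, 0], "twist": 0},
    {"linear": [0, 0, 0], "twist": 0},
    {"linear": [0, 0, 0], "twist": 0},
    {"linear": [0, 0, 0], "twist": 0},
  ],
  jaw=1,
  squeeze=30,
)

```text
clock: 22.1
eef_pos: [0.4395, -0.3094, 0.0128]
eef_rot: [0.0, 0.639, 0.769, -0.0]
force: [0.5, -0.1, 4.8]
grip_width: 0.397
gripper_force: 30.0
```

Call:
apply_moves(
  plan=[
    {"linear": [0, 0, 0], "twist": 0},
    {"linear": [0, 0, 0], "twist": 0},
    {"linear": [0, 0, -20], "twist": 0},
    {"linear": [0, 0, -50], "twist": 0},
    {"linear": [0, 0, -80], "twist": 0},
    {"linear": [0, 0, -100], "twist": 0},
    {"linear": [0, 0, -100], "twist": 0},
  ],
)

```text
clock: 22.8
eef_pos: [0.4407, -0.3104, 0.1147]
eef_rot: [0.003, 0.639, 0.769, -0.0]
force: [-0.1, 0.3, 0.2]
grip_width: 0.398
gripper_force: 30.0
```

```bash
python3 -c "
from h import *
s=st();print(s['force'],s['grip_width'],s['gripper_force'],s['clock'])
c=cam('wrist'); inhand(c,s); x,y=pocket('s',2); go(x,y,.11,100.5)"
```

```text
[-0.06441134  0.29179174  0.17653249] 0.3984411585292809 29.999889135360718 22.8
inhand tool xy 1.9 -0.7 r 19.0 top z tool -17.1 n 3194
go lin [359.5, 244.6, 2.6] twist 0.0 tilt 0.11 at [ 0.4397 -0.3095  0.1129] 100.5
```

Call:
apply_moves(
  plan=[
    {"linear": [34, 23, 0], "twist": 0},
    {"linear": [74, 50, 0], "twist": 0},
    {"linear": [114, 77, 0], "twist": 0},
    {"linear": [154, 104, 0], "twist": 0},
    {"linear": [194, 131, 0], "twist": 0},
    {"linear": [234, 158, 0], "twist": 0},
    {"linear": [274, 186, 0], "twist": 0},
    {"linear": [310, 210, 0], "twist": 0},
  ],
)

```text
clock: 23.65
eef_pos: [0.5886, 0.0363, 0.11]
eef_rot: [-0.001, 0.639, 0.769, -0.001]
force: [-0.6, -0.4, -0.3]
grip_width: 0.398
gripper_force: 30.0
```

Call:
apply_moves(
  plan=[
    {"linear": [30, 22, 0], "twist": 0},
    {"linear": [48, 34.5, 0], "twist": 0},
    {"linear": [48, 34.5, 20], "twist": 0},
    {"linear": [48, 34.5, 40], "twist": 0},
    {"linear": [48, 34.5, 58], "twist": 0},
    {"linear": [48, 34.5, 62], "twist": 0},
    {"linear": [48, 34.5, 62], "twist": 0},
    {"linear": [48, 34.5, 62], "twist": 0},
  ],
)

```text
clock: 24.45
eef_pos: [0.6146, 0.0874, 0.0503]
eef_rot: [0.0, 0.639, 0.769, -0.0]
force: [0.4, 0.3, -0.2]
grip_width: 0.396
gripper_force: 30.0
```

```bash
cat >> h.py <<'E'
def ins(k,j,dx,z=.0345):
    s=st();print(s['force'].round(1) if hasattr(s['force'],'round') else s['force'],s['grip_width'],s['gripper_force'],s['clock'])
    c=cam('wrist'); inhand(c,s); a=np.radians(100.5); x,y=pocket(k,j)-np.array([np.cos(a),np.sin(a)])*dx*1e-3; go(x,y,z,100.5)
E
python3 -c "
from h import *
ins('s',2,1.6)"
```

```text
[ 0.4  0.3 -0.2] 0.3960987011499438 29.999838173389435 24.45
inhand tool xy 1.8 -0.8 r 19.0 top z tool -17.1 n 3195
go lin [-0.3, -0.2, 16.4] twist 0.0 tilt 0.06 at [0.6149 0.0874 0.0509] 100.5
```

Call:
apply_moves(
  plan=[
    {"linear": [0, 0, 4], "twist": 0},
    {"linear": [0, 0, 7], "twist": 0},
    {"linear": [0, 0, 10], "twist": 0},
    {"linear": [0, 0, 13], "twist": 0},
    {"linear": [0, 0, 15], "twist": 0},
    {"linear": [0, 0, 16], "twist": 0},
    {"linear": [0, 0, 16], "twist": 0},
  ],
)

```text
clock: 25.2
eef_pos: [0.6143, 0.0875, 0.0342]
eef_rot: [-0.0, 0.639, 0.769, -0.0]
force: [0.2, -0.3, -0.7]
grip_width: 0.4
gripper_force: 30.0
```

```bash
python3 -c "
from h import *
ins('s',2,1.6)"
```

```text
[ 0.2 -0.3 -0.7] 0.40004000095204645 29.999821186065674 25.2
inhand tool xy 0.4 -16.3 r 34.2 top z tool -17.0 n 3251
go lin [-0.5, 0.3, -0.1] twist 0.0 tilt 0.0 at [0.6144 0.0875 0.0344] 100.5
```

In with no resistance (the in-hand reading is contaminated by the neighbouring tin). Release.

Call:
apply_moves(
  plan=[
    {"linear": [0, 0, 0], "twist": 0},
    {"linear": [0, 0, 0], "twist": 0},
    {"linear": [0, 0, 0], "twist": 0},
    {"linear": [0, 0, 0], "twist": 0},
  ],
  jaw=0,
)

```text
clock: 25.65
eef_pos: [0.6145, 0.0875, 0.0346]
eef_rot: [0.0, 0.639, 0.769, 0.0]
force: [0.1, 0.4, -0.3]
grip_width: 0.499
gripper_force: 0.0
```

Call:
apply_moves(
  plan=[
    {"linear": [0, 0, -15], "twist": 0},
    {"linear": [0, 0, -40], "twist": 0},
    {"linear": [0, 0, -80], "twist": 0},
    {"linear": [0, 0, -120], "twist": 0},
    {"linear": [0, 0, -150], "twist": 0},
    {"linear": [0, 0, -150], "twist": 0},
  ],
)

```text
clock: 26.25
eef_pos: [0.6175, 0.0876, 0.1898]
eef_rot: [0.004, 0.639, 0.769, 0.003]
force: [0.5, 0.8, 1.1]
grip_width: 0.498
gripper_force: 0.0
```

```bash
python3 -c "
from h import *
s=st();print(s['force'],s['clock'],s['grip_width'])
c=cam('wrist'); tins(c); print(pocket('s',2),pocket('b',2)); c=cam('top'); tins(c)
go(.437,-.4022,.16,100.5)"
```

```text
[0.52173245 0.78055546 1.141588  ] 26.25 0.4977649519914763
tin px [183. 180.] box [159 156  49  49] c 541.5 75.4 r 25.6 mean [541.6  76.2  48.3]
tin px [252. 179.] box [235 161  35  37] c 613.2 89.3 r 18.8 mean [613.   89.7  48.2]
[0.61456508 0.08858675] [0.54180422 0.07510133]
tin px [382. 194.] box [373 186  18  17] c 558.0 -393.5 r 25.4 mean [ 558.4 -392.9   30.9]
tin px [218. 202.] box [210 193  17  18] c 541.0 75.4 r 25.5 mean [541.2  74.9  49.7]
tin px [492. 374.] box [474 367  38  17] c 89.2 -627.5 r 49.8 mean [  90.2 -623.9   90. ]
go lin [-449.1, -263.8, 24.6] twist 0.0 tilt 0.06 at [0.6144 0.0875 0.1848] 100.5
```

Both are seated at 48 mm. Next is the second small tin, the brass one at top-view pixel (387,236).

Call:
apply_moves(
  plan=[
    {"linear": [-40, -23, 0], "twist": 0},
    {"linear": [-81, -47, 0], "twist": 0},
    {"linear": [-122, -71, 0], "twist": 0},
    {"linear": [-163, -95, 0], "twist": 0},
    {"linear": [-204, -119, 0], "twist": 0},
    {"linear": [-245, -143, 0], "twist": 0},
    {"linear": [-286, -167, 0], "twist": 0},
    {"linear": [-327, -191, 0], "twist": 0},
  ],
  jaw=-0.5,
)

```text
clock: 27.15
eef_pos: [0.4842, -0.2697, 0.1822]
eef_rot: [-0.002, 0.639, 0.769, -0.0]
force: [0.6, -0.7, -0.9]
grip_width: 0.752
gripper_force: 0.0
```

Call:
apply_moves(
  plan=[
    {"linear": [-40, -23, 8], "twist": 0},
    {"linear": [-80, -47, 16], "twist": 0},
    {"linear": [-110, -66, 24], "twist": 0},
    {"linear": [-122, -73, 24], "twist": 0},
    {"linear": [-122, -73, 24], "twist": 0},
    {"linear": [-122, -73, 24], "twist": 0},
    {"linear": [-122, -73, 24], "twist": 0},
  ],
)

```text
clock: 27.85
eef_pos: [0.4374, -0.4003, 0.1605]
eef_rot: [-0.0, 0.639, 0.769, 0.0]
force: [0.1, -0.6, 0.7]
grip_width: 0.75
gripper_force: 0.0
```

```bash
python3 -c "
from h import *
c=cam('wrist'); tins(c); go(.437,-.4022,.011,100.5)"
```

```text
tin px [256. 186.] box [239 167  36  38] c 437.2 -402.7 r 18.8 mean [ 437.2 -402.1   29.2]
tin px [371. 200.] box [347 175  49  49] c 558.3 -394.6 r 26.1 mean [ 557.4 -394.2   29.2]
go lin [-1.6, -0.9, 149.8] twist 0.1 tilt 0.03 at [ 0.4376 -0.4005  0.1608] 100.6
```

Call:
apply_moves(
  plan=[
    {"linear": [-1.5, -0.5, 40], "twist": 0},
    {"linear": [-1.5, -0.5, 80], "twist": 0},
    {"linear": [-1.5, -0.5, 115], "twist": 0},
    {"linear": [-1.5, -0.5, 140], "twist": 0},
    {"linear": [-1.5, -0.5, 149], "twist": 0},
    {"linear": [-1.5, -0.5, 149], "twist": 0},
    {"linear": [-1.5, -0.5, 149], "twist": 0},
  ],
)

```text
clock: 28.6
eef_pos: [0.4377, -0.4041, 0.0128]
eef_rot: [0.001, 0.639, 0.769, -0.0]
force: [0.2, 0.2, 1.0]
grip_width: 0.749
gripper_force: 0.0
```

Call:
apply_moves(
  plan=[
    {"linear": [0, 0, 0], "twist": 0},
    {"linear": [0, 0, 0], "twist": 0},
    {"linear": [0, 0, 0], "twist": 0},
    {"linear": [0, 0, 0], "twist": 0},
    {"linear": [0, 0, 0], "twist": 0},
    {"linear": [0, 0, 0], "twist": 0},
    {"linear": [0, 0, 0], "twist": 0},
    {"linear": [0, 0, 0], "twist": 0},
  ],
  jaw=1,
  squeeze=30,
)

```text
clock: 29.4
eef_pos: [0.4368, -0.404, 0.0119]
eef_rot: [0.0, 0.639, 0.769, -0.0]
force: [-0.2, 0.2, 4.8]
grip_width: 0.393
gripper_force: 30.0
```

Call:
apply_moves(
  plan=[
    {"linear": [0, 0, 0], "twist": 0},
    {"linear": [0, 0, 0], "twist": 0},
    {"linear": [0, 0, -20], "twist": 0},
    {"linear": [0, 0, -50], "twist": 0},
    {"linear": [0, 0, -80], "twist": 0},
    {"linear": [0, 0, -100], "twist": 0},
    {"linear": [0, 0, -100], "twist": 0},
  ],
)

```text
clock: 30.1
eef_pos: [0.4377, -0.4052, 0.1138]
eef_rot: [0.003, 0.639, 0.769, -0.001]
force: [1.0, 0.0, -0.6]
grip_width: 0.397
gripper_force: 30.0
```

```bash
python3 -c "
from h import *
ins('s',1,0,.11)"
```

```text
[ 1.   0.  -0.6] 0.3968210891282696 29.999837279319763 30.1
inhand tool xy 0.9 -1.0 r 19.2 top z tool -18.0 n 3239
go lin [390.0, 264.7, 1.4] twist 0.0 tilt 0.11 at [ 0.4368 -0.4041  0.1119] 100.5
```

Call:
apply_moves(
  plan=[
    {"linear": [34, 23, 0], "twist": 0},
    {"linear": [75, 51, 0], "twist": 0},
    {"linear": [116, 79, 0], "twist": 0},
    {"linear": [157, 107, 0], "twist": 0},
    {"linear": [198, 135, 0], "twist": 0},
    {"linear": [239, 162, 0], "twist": 0},
    {"linear": [280, 190, 0], "twist": 0},
    {"linear": [320, 217, 0], "twist": 0},
  ],
)

```text
clock: 30.95
eef_pos: [0.5906, -0.0473, 0.109]
eef_rot: [-0.002, 0.639, 0.769, -0.001]
force: [0.1, -0.4, -1.0]
grip_width: 0.397
gripper_force: 30.0
```

Call:
apply_moves(
  plan=[
    {"linear": [40, 28, 0], "twist": 0},
    {"linear": [69, 47.5, 0], "twist": 0},
    {"linear": [69, 47.5, 20], "twist": 0},
    {"linear": [69, 47.5, 40], "twist": 0},
    {"linear": [69, 47.5, 57], "twist": 0},
    {"linear": [69, 47.5, 61], "twist": 0},
    {"linear": [69, 47.5, 61], "twist": 0},
    {"linear": [69, 47.5, 61], "twist": 0},
  ],
)

```text
clock: 31.75
eef_pos: [0.6257, 0.0268, 0.0503]
eef_rot: [-0.0, 0.639, 0.769, -0.0]
force: [-0.2, -0.6, -0.2]
grip_width: 0.395
gripper_force: 30.0
```

```bash
python3 -c "
from h import *
ins('s',1,.6)"
```

```text
[-0.2 -0.6 -0.2] 0.3945111237407793 29.999925792217255 31.75
inhand tool xy 0.8 -1.0 r 19.3 top z tool -18.0 n 3234
go lin [0.3, -0.1, 16.4] twist -0.0 tilt 0.05 at [0.6261 0.0268 0.0509] 100.5
```

Call:
apply_moves(
  plan=[
    {"linear": [0, 0, 4], "twist": 0},
    {"linear": [0, 0, 7], "twist": 0},
    {"linear": [0, 0, 10], "twist": 0},
    {"linear": [0, 0, 13], "twist": 0},
    {"linear": [0, 0, 15], "twist": 0},
    {"linear": [0, 0, 16], "twist": 0},
    {"linear": [0, 0, 16], "twist": 0},
  ],
)

```text
clock: 32.5
eef_pos: [0.6255, 0.027, 0.0342]
eef_rot: [-0.0, 0.639, 0.769, -0.0]
force: [0.7, 0.8, -0.0]
grip_width: 0.398
gripper_force: 30.0
```

Call:
apply_moves(
  plan=[
    {"linear": [0, 0, 0], "twist": 0},
    {"linear": [0, 0, 0], "twist": 0},
    {"linear": [0, 0, 0], "twist": 0},
    {"linear": [0, 0, 0], "twist": 0},
  ],
  jaw=0,
)

```text
clock: 32.9
eef_pos: [0.6257, 0.027, 0.0346]
eef_rot: [0.0, 0.639, 0.769, 0.0]
force: [-0.8, 0.4, 0.6]
grip_width: 0.498
gripper_force: 0.0
```

Call:
apply_moves(
  plan=[
    {"linear": [0, 0, -15], "twist": 0},
    {"linear": [0, 0, -40], "twist": 0},
    {"linear": [0, 0, -80], "twist": 0},
    {"linear": [0, 0, -120], "twist": 0},
    {"linear": [0, 0, -150], "twist": 0},
    {"linear": [0, 0, -150], "twist": 0},
  ],
)

```text
clock: 33.5
eef_pos: [0.6287, 0.0268, 0.1899]
eef_rot: [0.004, 0.639, 0.769, 0.003]
force: [0.7, -0.1, -0.2]
grip_width: 0.5
gripper_force: 0.0
```

```bash
python3 -c "
from h import *
s=st();print(s['force'],s['clock'],s['grip_width'])
c=cam('wrist'); tins(c); print(pocket('s',1)); c=cam('top'); tins(c)
go(.558,-.3940,.16,100.5)"
```

```text
[ 0.67073326 -0.05005002 -0.18221284] 33.5 0.4997258389583625
tin px [180. 121.] box [154  95  52  52] c 541.4 75.2 r 25.6 mean [541.8  75.5  48.3]
tin px [252. 121.] box [234 102  37  38] c 613.4 88.6 r 18.5 mean [613.4  88.9  48.1]
tin px [252. 180.] box [235 162  35  36] c 624.5 28.0 r 18.9 mean [624.4  28.5  48.2]
[0.62586369 0.02762495]
tin px [382. 194.] box [373 186  18  17] c 558.1 -393.4 r 25.5 mean [ 558.2 -393.4   30.8]
tin px [492. 374.] box [474 367  38  17] c 90.3 -626.1 r 49.5 mean [  90.2 -623.6   90.1]
go lin [-401.6, -143.3, 24.8] twist 0.0 tilt 0.06 at [0.6256 0.027  0.1848] 100.5
```

Three tins are seated. The last is the big one at (0.558, -0.394).

Call:
apply_moves(
  plan=[
    {"linear": [-44, -16, 0], "twist": 0},
    {"linear": [-90, -32, 0], "twist": 0},
    {"linear": [-136, -48, 0], "twist": 0},
    {"linear": [-182, -65, 0], "twist": 0},
    {"linear": [-228, -81, 0], "twist": 0},
    {"linear": [-274, -97, 0], "twist": 0},
    {"linear": [-320, -114, 5], "twist": 0},
    {"linear": [-360, -128, 10], "twist": 0},
  ],
  jaw=-1,
)

```text
clock: 34.4
eef_pos: [0.5636, -0.3521, 0.1717]
eef_rot: [-0.002, 0.64, 0.769, -0.0]
force: [0.0, 0.3, 0.9]
grip_width: 1.001
gripper_force: 0.0
```

Call:
apply_moves(
  plan=[
    {"linear": [-30, -11, 8], "twist": 0},
    {"linear": [-41, -15, 15], "twist": 0},
    {"linear": [-41, -15, 15], "twist": 0},
    {"linear": [-41, -15, 15], "twist": 0},
    {"linear": [-41, -15, 15], "twist": 0},
    {"linear": [-41, -15, 15], "twist": 0},
  ],
)

```text
clock: 35.0
eef_pos: [0.5589, -0.3917, 0.1602]
eef_rot: [0.0, 0.639, 0.77, 0.0]
force: [-0.1, -0.0, -0.1]
grip_width: 1.0
gripper_force: 0.0
```

```bash
python3 -c "
from h import *
c=cam('wrist'); tins(c); go(.558,-.3940,.011,100.5)"
```

```text
tin px [255. 187.] box [231 162  50  50] c 558.1 -394.4 r 25.8 mean [ 557.9 -393.9   29.3]
go lin [-1.8, -1.3, 149.2] twist 0.1 tilt 0.05 at [ 0.5589 -0.392   0.1602] 100.6
```

Call:
apply_moves(
  plan=[
    {"linear": [-1.5, -1, 40], "twist": 0},
    {"linear": [-1.5, -1, 80], "twist": 0},
    {"linear": [-1.5, -1, 115], "twist": 0},
    {"linear": [-1.5, -1, 140], "twist": 0},
    {"linear": [-1.5, -1, 149], "twist": 0},
    {"linear": [-1.5, -1, 149], "twist": 0},
    {"linear": [-1.5, -1, 149], "twist": 0},
  ],
)

```text
clock: 35.75
eef_pos: [0.5586, -0.3955, 0.0121]
eef_rot: [0.001, 0.639, 0.769, -0.0]
force: [0.2, 0.1, 0.3]
grip_width: 0.998
gripper_force: 0.0
```

Call:
apply_moves(
  plan=[
    {"linear": [0, 0, 0], "twist": 0},
    {"linear": [0, 0, 0], "twist": 0},
    {"linear": [0, 0, 0], "twist": 0},
    {"linear": [0, 0, 0], "twist": 0},
    {"linear": [0, 0, 0], "twist": 0},
    {"linear": [0, 0, 0], "twist": 0},
    {"linear": [0, 0, 0], "twist": 0},
    {"linear": [0, 0, 0], "twist": 0},
  ],
  jaw=1,
  squeeze=30,
)

```text
clock: 36.55
eef_pos: [0.5577, -0.3951, 0.0106]
eef_rot: [0.0, 0.639, 0.769, 0.0]
force: [0.8, 0.6, 2.0]
grip_width: 0.545
gripper_force: 30.0
```

Call:
apply_moves(
  plan=[
    {"linear": [0, 0, 0], "twist": 0},
    {"linear": [0, 0, 0], "twist": 0},
    {"linear": [0, 0, -20], "twist": 0},
    {"linear": [0, 0, -50], "twist": 0},
    {"linear": [0, 0, -80], "twist": 0},
    {"linear": [0, 0, -100], "twist": 0},
    {"linear": [0, 0, -100], "twist": 0},
  ],
)

```text
clock: 37.25
eef_pos: [0.5589, -0.3964, 0.1136]
eef_rot: [0.003, 0.639, 0.769, -0.0]
force: [0.7, -0.6, -1.0]
grip_width: 0.549
gripper_force: 30.0
```

```bash
python3 -c "
from h import *
ins('b',1,0,.11)"
```

```text
[ 0.7 -0.6 -1. ] 0.5491689607104833 29.99982476234436 37.25
inhand tool xy 0.5 -0.8 r 26.1 top z tool -19.4 n 6098
go lin [403.6, 70.0, 0.7] twist 0.0 tilt 0.14 at [ 0.5579 -0.3955  0.1114] 100.5
```

Call:
apply_moves(
  plan=[
    {"linear": [40, 7, 0], "twist": 0},
    {"linear": [85, 15, 0], "twist": 0},
    {"linear": [130, 22.5, 0], "twist": 0},
    {"linear": [175, 30, 0], "twist": 0},
    {"linear": [220, 38, 0], "twist": 0},
    {"linear": [265, 46, 0], "twist": 0},
    {"linear": [310, 54, 0], "twist": 0},
    {"linear": [350, 61, 0], "twist": 0},
  ],
)

```text
clock: 38.1
eef_pos: [0.5516, -0.0373, 0.1083]
eef_rot: [-0.002, 0.639, 0.769, -0.001]
force: [0.4, -0.3, -0.5]
grip_width: 0.549
gripper_force: 30.0
```

Call:
apply_moves(
  plan=[
    {"linear": [36, 6, 0], "twist": 0},
    {"linear": [53, 9, 0], "twist": 0},
    {"linear": [53, 9, 20], "twist": 0},
    {"linear": [53, 9, 40], "twist": 0},
    {"linear": [53, 9, 57], "twist": 0},
    {"linear": [53, 9, 60], "twist": 0},
    {"linear": [53, 9, 60], "twist": 0},
    {"linear": [53, 9, 60], "twist": 0},
  ],
)

```text
clock: 38.9
eef_pos: [0.5529, 0.0139, 0.0505]
eef_rot: [0.0, 0.639, 0.769, -0.0]
force: [-0.9, -0.2, -0.3]
grip_width: 0.547
gripper_force: 30.0
```

```bash
python3 -c "
from h import *
ins('b',1,.2)"
```

```text
[-0.9 -0.2 -0.3] 0.5465039490913054 29.99981939792633 38.9
inhand tool xy 0.4 -0.7 r 26.2 top z tool -19.3 n 6104
go lin [0.1, -0.2, 16.4] twist 0.0 tilt 0.06 at [0.5533 0.0138 0.0509] 100.5
```

Call:
apply_moves(
  plan=[
    {"linear": [0, 0, 4], "twist": 0},
    {"linear": [0, 0, 7], "twist": 0},
    {"linear": [0, 0, 10], "twist": 0},
    {"linear": [0, 0, 13], "twist": 0},
    {"linear": [0, 0, 15], "twist": 0},
    {"linear": [0, 0, 16], "twist": 0},
    {"linear": [0, 0, 16], "twist": 0},
  ],
)

```text
clock: 39.65
eef_pos: [0.5527, 0.014, 0.0343]
eef_rot: [-0.0, 0.639, 0.769, -0.0]
force: [-0.1, -0.6, -0.9]
grip_width: 0.546
gripper_force: 30.0
```

Call:
apply_moves(
  plan=[
    {"linear": [0, 0, 0], "twist": 0},
    {"linear": [0, 0, 0], "twist": 0},
    {"linear": [0, 0, 0], "twist": 0},
    {"linear": [0, 0, 0], "twist": 0},
  ],
  jaw=-0.27,
)

```text
clock: 40.05
eef_pos: [0.5529, 0.014, 0.0346]
eef_rot: [0.0, 0.639, 0.769, 0.0]
force: [0.3, -1.0, 0.1]
grip_width: 0.633
gripper_force: 0.0
```

Call:
apply_moves(
  plan=[
    {"linear": [0, 0, -15], "twist": 0},
    {"linear": [0, 0, -40], "twist": 0},
    {"linear": [0, 0, -80], "twist": 0},
    {"linear": [0, 0, -120], "twist": 0},
    {"linear": [0, 0, -150], "twist": 0},
    {"linear": [0, 0, -150], "twist": 0},
  ],
)

```text
clock: 40.65
eef_pos: [0.5559, 0.0138, 0.1893]
eef_rot: [0.004, 0.639, 0.769, 0.003]
force: [0.5, -0.2, -0.2]
grip_width: 0.635
gripper_force: 0.0
```

```bash
python3 -c "
from h import *
s=st();print(s['force'],s['clock'],s['grip_width'])
c=cam('wrist'); tins(c); print(pocket('b',1)); c=cam('top'); tins(c); save(c,'top5.png'); print(handle(c,(.3,.6,.2,.5),.075,.105))
go(.434,.363,.18,98.5)"
```

```text
[ 0.50006991 -0.2403576  -0.16122787] 40.65 0.6349209047439965
tin px [252. 121.] box [228  96  50  51] c 541.3 74.9 r 25.5 mean [541.2  75.4  48.3]
tin px [324. 121.] box [306 103  37  37] c 612.9 88.9 r 18.9 mean [612.6  88.8  48.1]
tin px [252. 180.] box [228 155  48  50] c 551.7 14.4 r 25.7 mean [551.7  15.   48.3]
tin px [321. 180.] box [304 162  35  36] c 624.2 28.1 r 18.8 mean [623.8  28.3  48.1]
[0.55310282 0.01413952]
tin px [492. 374.] box [474 367  38  17] c 90.2 -625.9 r 49.9 mean [  90.1 -624.    90.1]
{'n': 175, 'rect': [435.1, 363.1, 11.8, 103.7, 8.6], 'yaw': 98.69, 'z': 0.0899}
go lin [364.8, -53.1, 4.5] twist 2.0 tilt 0.06 at [0.5528 0.014  0.1847] 100.5
```

View pics/top5.png

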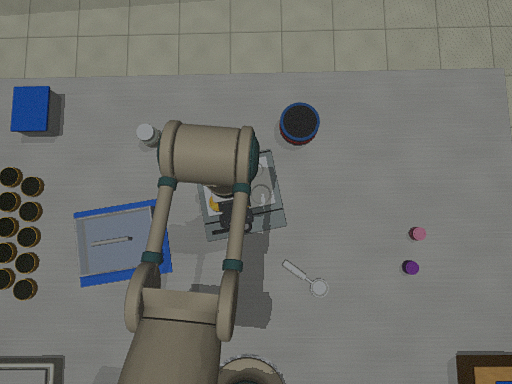

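All four brass tins are seated. Only the pink (417,233) and purple (411,267) look-alikes remain on the bench, and the bell stands on the mat at (112,241). I'll fetch the bell.

Call:
apply_moves(
  plan=[
    {"linear": [45, -6, 0], "twist": 0},
    {"linear": [91, -13, 0], "twist": 0},
    {"linear": [137, -20, 0], "twist": 0},
    {"linear": [183, -27, 0], "twist": 0},
    {"linear": [229, -33, 0], "twist": 1},
    {"linear": [275, -40, 0], "twist": 2},
    {"linear": [320, -46, 0], "twist": 2},
    {"linear": [364, -53, 0], "twist": 2},
  ],
  jaw=-1,
)

```text
clock: 41.55
eef_pos: [0.4323, 0.3633, 0.182]
eef_rot: [-0.001, 0.653, 0.758, -0.002]
force: [0.1, -0.0, 0.3]
grip_width: 0.999
gripper_force: 0.0
```

Call:
apply_moves(
  plan=[
    {"linear": [0, 0, 5], "twist": 0},
    {"linear": [0, 0, 5], "twist": 0},
    {"linear": [0, 0, 5], "twist": 0},
    {"linear": [0, 0, 5], "twist": 0},
  ],
)

```text
clock: 41.95
eef_pos: [0.4347, 0.3607, 0.1789]
eef_rot: [0.0, 0.653, 0.757, -0.001]
force: [0.0, 0.6, -0.3]
grip_width: 1.001
gripper_force: 0.0
```

```bash
python3 -c "
from h import *
s=st(); c=cam('wrist'); print(s['grip_width'],handle(c,(.3,.6,.2,.5),.075,.105))
go(.434,.363,.0677,98.5)"
```

```text
1.000729435556086 {'n': 1427, 'rect': [434.2, 363.2, 11.5, 101.9, 8.7], 'yaw': 98.55, 'z': 0.0889}
go lin [2.3, -0.4, 111.5] twist -0.1 tilt 0.04 at [0.4348 0.3608 0.1792] 98.4
```

Call:
apply_moves(
  plan=[
    {"linear": [2, 0, 40], "twist": 0},
    {"linear": [2, 0, 80], "twist": 0},
    {"linear": [2, 0, 104], "twist": 0},
    {"linear": [2, 0, 110.5], "twist": 0},
    {"linear": [2, 0, 110.5], "twist": 0},
    {"linear": [2, 0, 110.5], "twist": 0},
  ],
)

```text
clock: 42.6
eef_pos: [0.4354, 0.3645, 0.0703]
eef_rot: [0.0, 0.653, 0.757, 0.001]
force: [-0.9, -0.7, 0.7]
grip_width: 0.999
gripper_force: 0.0
```

Call:
apply_moves(
  plan=[
    {"linear": [0, 0, 0], "twist": 0},
    {"linear": [0, 0, 0], "twist": 0},
    {"linear": [0, 0, 0], "twist": 0},
    {"linear": [0, 0, 0], "twist": 0},
    {"linear": [0, 0, 0], "twist": 0},
    {"linear": [0, 0, 0], "twist": 0},
    {"linear": [0, 0, 0], "twist": 0},
    {"linear": [0, 0, 0], "twist": 0},
  ],
  jaw=1,
  squeeze=50,
)

```text
clock: 43.4
eef_pos: [0.4339, 0.3642, 0.0689]
eef_rot: [0.0, 0.653, 0.758, -0.0]
force: [0.2, -0.0, -0.4]
grip_width: 0.359
gripper_force: 0.0
```

Call:
apply_moves(
  plan=[
    {"linear": [0, 0, 0], "twist": 0},
    {"linear": [0, 0, 0], "twist": 0},
    {"linear": [0, 0, 0], "twist": 0},
    {"linear": [0, 0, 0], "twist": 0},
    {"linear": [0, 0, 0], "twist": 0},
    {"linear": [0, 0, 0], "twist": 0},
  ],
)

```text
clock: 44.0
eef_pos: [0.4344, 0.3643, 0.0689]
eef_rot: [0.0, 0.653, 0.758, 0.0]
force: [1.4, 0.3, -1.2]
grip_width: 0.113
gripper_force: 50.0
```

```bash
python3 -c "
from h import *
s=st();print(s['force'],s['grip_width'],s['gripper_force'],s['clock'])
go(.5884,.0211,.16,100.5)"
```

```text
[ 1.35003049  0.25189131 -1.16279464] 0.11250126649971809 49.99929428100586 44.0
go lin [-362.2, 101.5, -91.0] twist -2.0 tilt 0.04 at [0.4344 0.3643 0.0689] 98.5
```

Call:
apply_moves(
  plan=[
    {"linear": [0, 0, -8], "twist": 0},
    {"linear": [0, 0, -20], "twist": 0},
    {"linear": [0, 0, -40], "twist": 0},
    {"linear": [0, 0, -60], "twist": 0},
    {"linear": [0, 0, -80], "twist": 0},
    {"linear": [0, 0, -91], "twist": 0},
    {"linear": [0, 0, -91], "twist": 0},
  ],
)

```text
clock: 44.7
eef_pos: [0.4348, 0.3649, 0.162]
eef_rot: [0.0, 0.653, 0.758, 0.002]
force: [0.0, -0.7, -3.6]
grip_width: 0.114
gripper_force: 50.0
```

Call:
apply_moves(
  plan=[
    {"linear": [-25, 7, 0], "twist": 0},
    {"linear": [-65, 18, 0], "twist": 0},
    {"linear": [-105, 29, 0], "twist": -0.5},
    {"linear": [-145, 41, 0], "twist": -1},
    {"linear": [-185, 52, 0], "twist": -1.5},
    {"linear": [-225, 63, 0], "twist": -2},
    {"linear": [-265, 74, 0], "twist": -2},
    {"linear": [-305, 86, 0], "twist": -2},
  ],
)

```text
clock: 45.5
eef_pos: [0.5635, 0.0737, 0.1588]
eef_rot: [-0.001, 0.639, 0.769, -0.001]
force: [0.6, 0.1, -3.6]
grip_width: 0.117
gripper_force: 50.0
```

Call:
apply_moves(
  plan=[
    {"linear": [-28, 8, 0], "twist": 0},
    {"linear": [-48, 13, 0], "twist": 0},
    {"linear": [-54, 15, 0], "twist": 0},
    {"linear": [-54, 15, 0], "twist": 0},
    {"linear": [-54, 15, 0], "twist": 0},
    {"linear": [-54, 15, 0], "twist": 0},
  ],
)

```text
clock: 46.1
eef_pos: [0.5879, 0.0263, 0.1598]
eef_rot: [-0.001, 0.639, 0.769, -0.0]
force: [-1.0, -0.1, -5.2]
grip_width: 0.111
gripper_force: 50.0
```

```bash
python3 -c "
from h import *
s=st();print(s['force'],s['grip_width'],s['gripper_force'],s['clock'])
go(.5884,.0217,.0775,100.5); c=cam('wrist'); save(c,'w8.png')"
```

```text
[-1.04776633 -0.08853468 -5.19375862] 0.11143556835041846 49.99814808368683 46.1
go lin [-4.7, -0.3, 82.3] twist 0.1 tilt 0.07 at [0.5879 0.0263 0.1598] 100.6
```

View pics/w8.png

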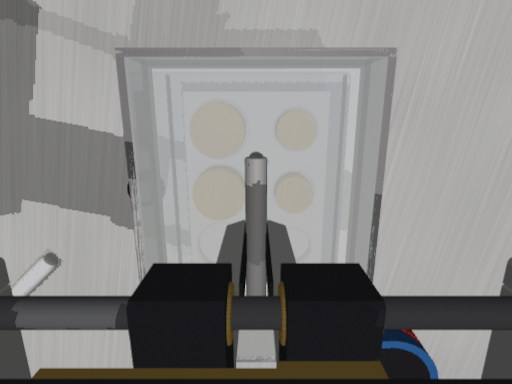

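The bell hangs over the four loaded pockets, (218,129), (296,129), (219,192) and (294,193), square with the plate. I'll lower it.

Call:
apply_moves(
  plan=[
    {"linear": [-4.5, 0, 15], "twist": 0},
    {"linear": [-4.5, 0, 35], "twist": 0},
    {"linear": [-4.5, 0, 55], "twist": 0},
    {"linear": [-4.5, 0, 70], "twist": 0},
    {"linear": [-4.5, 0, 77], "twist": 0},
    {"linear": [-4.5, 0, 80], "twist": 0},
    {"linear": [-4.5, 0, 81], "twist": 0},
    {"linear": [-4.5, 0, 81], "twist": 0},
  ],
)

```text
clock: 46.95
eef_pos: [0.5902, 0.0207, 0.0797]
eef_rot: [0.001, 0.639, 0.769, 0.0]
force: [-0.7, -1.3, -4.1]
grip_width: 0.112
gripper_force: 50.0
```

```bash
python3 -c "
from h import *
s=st();print(s['force'],s['grip_width'],s['gripper_force'],s['clock'])
go(.5884,.0217,.0779,100.5)"
```

```text
[-0.74137655 -1.26018007 -4.12189535] 0.11172639794509971 49.99816417694092 46.95
go lin [1.4, -1.5, 1.8] twist 0.0 tilt 0.08 at [0.5902 0.0207 0.0797] 100.5
```

Call:
apply_moves(
  plan=[
    {"linear": [0, -1, 1], "twist": 0},
    {"linear": [0, -1, 1.5], "twist": 0},
    {"linear": [0, -1, 1.5], "twist": 0},
  ],
)

```text
clock: 47.25
eef_pos: [0.5889, 0.0203, 0.078]
eef_rot: [0.0, 0.639, 0.769, 0.0]
force: [-0.0, -0.9, -2.6]
grip_width: 0.114
gripper_force: 50.0
```

Call:
apply_moves(
  plan=[
    {"linear": [0, 0, 0], "twist": 0},
    {"linear": [0, 0, 0], "twist": 0},
    {"linear": [0, 0, 0], "twist": 0},
    {"linear": [0, 0, 0], "twist": 0},
    {"linear": [0, 0, 0], "twist": 0},
    {"linear": [0, 0, 0], "twist": 0},
    {"linear": [0, 0, 0], "twist": 0},
    {"linear": [0, 0, 0], "twist": 0},
  ],
  jaw=-1,
)

```text
clock: 48.05
eef_pos: [0.5886, 0.0203, 0.0774]
eef_rot: [0.0, 0.639, 0.769, -0.0]
force: [0.8, -0.9, -0.8]
grip_width: 0.756
gripper_force: 0.0
```

Call:
apply_moves(
  plan=[
    {"linear": [0, 0, -15], "twist": 0},
    {"linear": [0, 0, -45], "twist": 0},
    {"linear": [0, 0, -85], "twist": 0},
    {"linear": [0, 0, -115], "twist": 0},
    {"linear": [0, 0, -115], "twist": 0},
    {"linear": [0, 0, -115], "twist": 0},
  ],
  jaw=1,
)

```text
clock: 48.65
eef_pos: [0.5887, 0.0203, 0.1928]
eef_rot: [0.0, 0.639, 0.769, 0.0]
force: [0.0, 0.3, -0.1]
grip_width: 0.314
gripper_force: 0.0
```

```bash
python3 - <<'E'
from h import *
s=st();print(s['force'],s['grip_width'],s['clock'])
c=cam('wrist'); print('handle',handle(c)); X=cloud(c)
a=np.radians(10.5); b=np.array([.5885,.0207])-.118*np.array([np.cos(a),np.sin(a)]); print('button guess',b)
d=np.hypot(X[...,0]-b[0],X[...,1]-b[1]); P=X[(d<.017)&(X[...,2]>.018)&(X[...,2]<.06)]
print(len(P),np.percentile(P[:,2],[5,25,50,75,95]).round(4))
cap=P[P[:,2]>np.percentile(P[:,2],95)-.003]; print('cap',cap.mean(0),cv2.minEnclosingCircle((cap[:,:2]*1000).astype(np.float32)))
v,u=np.argwhere(d==d.min())[0]; print(u,v)
cv2.imwrite('pics/btn.png',cv2.cvtColor(cv2.resize(c['image'][max(0,v-60):v+60,max(0,u-60):u+60],None,fx=4,fy=4),cv2.COLOR_RGB2BGR))
go(b[0],b[1],.10,100.5)
E
```

```text
[ 0.03732222  0.28101245 -0.12168925] 0.31407996804467986 48.65
handle {'n': 1381, 'rect': [588.0, 19.1, 11.9, 102.1, 10.8], 'yaw': 100.4, 'z': 0.0978}
button guess [ 0.47247592 -0.00080379]
673 [0.0221 0.0229 0.0241 0.0325 0.0336]
cap [ 4.72549754e-01 -4.03632743e-04  3.27099686e-02] ((472.5735168457031, -0.48208630084991455), 10.591607093811035)
151 179
go lin [0.2, -117.2, 91.8] twist 0.0 tilt 0.08 at [0.5879 0.0203 0.1917] 100.5
```

View pics/btn.png

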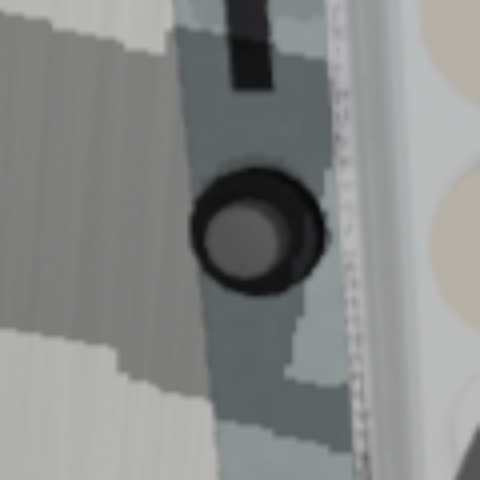

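The bell is back level: handle at (588, 19) mm, top 0.098 as at the start. The button cap is at (242,240) in the crop, i.e. (0.4725, -0.0005), top ≈ 0.033. I'll press it with shut fingers.

Call:
apply_moves(
  plan=[
    {"linear": [0, -30, 10], "twist": 0},
    {"linear": [0, -65, 40], "twist": 0},
    {"linear": [0, -95, 70], "twist": 0},
    {"linear": [0, -117, 100], "twist": 0},
    {"linear": [0, -117, 130], "twist": 0},
    {"linear": [0, -117, 140], "twist": 0},
    {"linear": [0, -117, 140], "twist": 0},
    {"linear": [0, -117, 140], "twist": 0},
  ],
)

```text
clock: 49.5
eef_pos: [0.4746, -0.0011, 0.0527]
eef_rot: [0.0, 0.639, 0.769, 0.0]
force: [0.1, 0.4, 0.1]
grip_width: 0.001
gripper_force: 0.0
```

```bash
python3 -c "
from h import *
s=st();print(s['force'],s['grip_width'],s['clock'])
go(.4727,-.0004,.0265,100.5)"
```

```text
[0.07583577 0.43018297 0.1073021 ] 0.0008049796072215826 49.5
go lin [1.0, -1.7, 26.2] twist 0.0 tilt 0.04 at [ 0.4746 -0.0011  0.0527] 100.5
```

Call:
apply_moves(
  plan=[
    {"linear": [0, -1, 10], "twist": 0},
    {"linear": [0, -1, 17], "twist": 0},
    {"linear": [0, -1, 21], "twist": 0},
    {"linear": [0, -1, 24], "twist": 0},
    {"linear": [0, -1, 25], "twist": 0},
    {"linear": [0, -1, 25], "twist": 0},
    {"linear": [0, -1, 25], "twist": 0},
  ],
)

```text
clock: 50.2
eef_pos: [0.473, -0.0012, 0.0282]
eef_rot: [0.0, 0.639, 0.769, 0.0]
force: [-0.9, 0.9, 7.2]
grip_width: 0.003
gripper_force: 3.3
```

Call:
apply_moves(
  plan=[
    {"linear": [0, 0, 1], "twist": 0},
    {"linear": [0, 0, 2], "twist": 0},
    {"linear": [0, 0, 2], "twist": 0},
  ],
)

```text
clock: 50.5
eef_pos: [0.4731, -0.0012, 0.0279]
eef_rot: [0.001, 0.639, 0.769, 0.0]
force: [-4.5, 1.5, 21.8]
grip_width: 0.004
gripper_force: 10.7
```

At the hard stop (22 N, no further travel), so the button is fully down. I'll retreat.

Call:
apply_moves(
  plan=[
    {"linear": [0, 0, -10], "twist": 0},
    {"linear": [0, 0, -40], "twist": 0},
    {"linear": [0, 0, -80], "twist": 0},
    {"linear": [0, 0, -120], "twist": 0},
    {"linear": [0, 0, -160], "twist": 0},
    {"linear": [0, 0, -160], "twist": 0},
    {"linear": [0, 0, -160], "twist": 0},
  ],
)

```text
clock: 51.2
eef_pos: [0.4728, -0.0012, 0.1859]
eef_rot: [0.001, 0.639, 0.769, 0.0]
force: [0.5, -0.5, -0.3]
grip_width: 0.002
gripper_force: 0.0
```

```bash
python3 - <<'E'
from h import *
s=st();print(s['force'],s['clock'])
c=cam('wrist'); print('handle',handle(c)); X=cloud(c); d=np.hypot(X[...,0]-.4725,X[...,1]+.0005); print('cap z',np.median(X[d<.006][:,2])); print(handle(cam('scene')))
E
```

```text
[ 0.51143926 -0.49473114 -0.34529763] 51.2
handle {'n': 1594, 'rect': [587.4, 18.8, 12.0, 102.3, 10.4], 'yaw': 100.47, 'z': 0.0975}
cap z 0.23725094849292258
{'n': 116, 'rect': [590.4, 20.0, 13.8, 101.5, 10.9], 'yaw': 100.42, 'z': 0.0983}
```

```bash
python3 -c "
from station import job
print(job.close_job())"
```

```text
the job is handed in; nothing more can be done
None
```

The job is handed in: all four brass tins are seated in pockets of their size, the bell is back level on the base, and the start button was pressed to its stop and let go; the stock tin, jar, spoon and the pink and purple look-alikes were left alone. I have not seen a verdict.

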